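Turn a tree-core mount end for end under the microscope and clip it down

TASK

The wooden tree-core mount is lying the wrong way round in the measuring stage: take it out, turn it end for end and lay it back fully down in the holder with its pointed (bark) end up against the end stop under the microscope. Then press the hold-down clip straight down over the open part of the holder, outward of the microscope, until both its arms snap under the rims, and let go. Do not strike the microscope with the mount or the arm, and leave the other things on the bench where they are.

Things in the scene. Friction and masses are not known exactly. Their poses are not given: they have to be found in the camera images.
- stage: Measuring stage, fixed, slide locked. Origin: at bench level under the face of the holder's end stop, on the holder's centre line; z up. The holder, a channel open on top, runs along +y from the stop (y=0, 64 mm high) to its open end at y=205 mm. Carriage under it 84 mm wide, top 40 mm up, base 100 mm wide, both ending at y=210 mm; past that only bench lies under the mount
- holder_place (a point): Point on the holder's floor, centre line, 185 mm from the end stop; a good place for the clip. Floor 46 mm above the bench. Channel 27 mm wide inside; walls 4 mm thick with rounded tops 61 mm above the bench. Each wall carries outside a rounded bead (rim), 58 mm up, 39 mm over both. The microscope overhangs the first 115 mm: a gripper from above has room from about 175 mm out
- microscope: Stereo microscope on a boom stand, fixed. Origin: bench level below the objective (over the holder, about 63 mm from the stop); axes roughly the stage's. Objective and ring lamp 74 mm wide, underside 165 mm up; head 100 mm wide from 0.22 to 0.35 m up; eyepieces slant up to -x, 0.13 m out, 0.42 m up; boom 0.365 m up to a pillar 370 mm to -y
- mount_center (a point): Centre of the loose core mount: wooden bar 280 mm long (its y), 22 wide, 20 high, about 90 g, balanced at the centre, a dark tree core along its top. End at +y is cut to a 90 degree point 11 mm long, end at -y is square. Starts in the holder with the square end at the stop, the pointed end out past the holder. Seated, the centre is 56 mm above the bench
- mount_point_end (a point): Tip of the mount's pointed end, half-way up, 140 mm from its centre
- mount_square_end (a point): Middle of the face of the mount's square end, half-way up, 140 mm from its centre
- clip_center (a point): Centre, half-way up, of the loose clip: grey plastic bridge 47 mm wide (x), 30 long (y), 46.5 high, 36 g, same either way round. On top a finger rib 10 mm thick (x), 26 long, 22 high, top 23.25 mm above the centre, rising from a flat plate. Two sprung arms with inward hooks at x=+-22 mm hang below. It stands on the arms, upright, on the bench at the start
- clip_arm_a (a joint): One sprung arm of the clip, rad, 0 at rest, grows as it spreads. Fitting: clip's y along the holder, press straight down. The hooks meet the beads with clip_center about 78 mm above the bench, spread about 0.13 rad (8 to 12 N in all) and snap under; home, the clip rests on the walls, clip_center 71 mm above the bench, 1.5 mm of air over the seated mount
- mat: Grey bench mat, fixed, 140 mm (x) by 300 mm (y), 2 mm thick, origin at the centre of its underside: kept clear, a good place to lay the mount down
- sanding_block: Bystander: cork sanding block 55 x 100 x 30 mm, origin centre of its underside
- loupe: Bystander: small folding loupe, 57 x 28 x 16 mm
- glue: Bystander: white glue bottle, 42 mm diameter, 130 mm high, origin centre of its underside
- petri_dish: Bystander: clear dish 94 mm diameter, 17 mm high, origin centre of its underside
- borer: Bystander: T-handled increment borer lying flat, handle 190 mm along its y, shaft 270 mm along its x, 20 mm high
- beaker: Bystander: glass beaker 68 mm diameter, 85 mm high, origin centre of its underside

How it is judged:
On the way, in this order (a step that is already met when the one before it is completed fails the run):
1. the mount is taken out from under the microscope, clear of it (horizontal distance between mount_center and microscope above 0.17 m), for 0.1 s.
2. the mount lies fully down in the holder the other way round, its pointed end against the end stop (y of mount_point_end in the frame of stage below 0.006 m and y of mount_square_end in the frame of stage above 0.27 m and z of each of mount_point_end, mount_square_end in the frame of stage below 0.0585 m), for 0.2 s.
3. the clip is snapped down over the holder (z of clip_center in the frame of stage between 0.0685 and 0.0733 m and x of clip_center in the frame of stage between -0.004 and 0.004 m and y of clip_center in the frame of stage between 0.115 and 0.192 m), for 0.2 s.
At the end, for the whole second after the job is handed in: Mount reversed and flat in the holder: ends within 2.5 mm of fully down, on its line (4.5 mm), point within 6 mm of the stop. Clip snapped home: within 2 mm of fully down, square (0.1 rad), on the line (4 mm), centre 115 to 192 mm from the stop. Both at rest, released (all of step 2 and all of step 3 and x of mount_center in the frame of stage between -0.0045 and 0.0045 m and angle between mount_center's own z axis and vertical below 0.05 rad and linear speed of each of mount, clip below 0.02 m/s and angle between clip_center's own z axis and vertical below 0.08 rad and angle between the y axis of clip_center and the y axis of stage, either way round below 0.1 rad); the robot touches nothing.
It fails at once if the microscope is struck (over 3 N) by the mount, the clip or the robot (contact force between anything else and microscope above 3 N).
It fails at once if another thing on the bench is moved by over 20 mm (distance of any of sanding_block, loupe, glue, petri_dish, borer, beaker from where it was at the start of the episode above 0.02 m).
It also fails if it takes over 70 s, if anything falls off the work surface, if the arm or the gripper's body presses on something with over 40 N, if the wrist force passes 120 N, or if a joint passes its speed limit or range.

ROBOT

A 6-joint arm with a two-finger parallel gripper is mounted at the origin on the work surface. World frame = base frame: x ahead of the robot, y to its left, z up, the work surface at z = 0. Lengths are in m, angles in rad, forces in N, time in s.
With the tool pointing down it reaches from about 0.25 to 0.725 m from the base axis. Payload 9.7 kg.
Tool frame: the origin (TCP) lies at the very end of the fingers, on their centre line; the grasp point (between the pads) lies 19 mm behind it; z points along the fingers, x is the direction in which the jaws open and shut, and the axes are right-handed (so a half turn about z gives the same grasp; the last joint's range is limited). The gripper opens to 85 mm and grips with 20 to 120 N. Pads are 22 mm wide; open, the fingers measure 114 mm over their backs; the gripper's body (76 mm by 85 mm) begins 54 mm behind the grasp point. The pads swing forward as they close: fully open they stand 13 mm farther back than shut.
Start: joints at [-1.152, 0.087, 0.176, 1.66, 0, 1.571], TCP at [0.224, -0.502, 0.231] pointing down, gripper open.
Joint ranges: [-3.13, 3.13], [-0.85, 1.81], [-1.15, 1.24], [-2.2, 2.28], [-1.44, 1.52], [-3.14, 3.14]. Speed limits (rad/s): [2.22, 2.22, 2.57, 3.14, 3.14, 3.14].

INTERFACE

Orientations are given as a 3x3 rotation matrix whose columns are the frame's x, y, z axes.
In Python, from station import arm gives the robot as it stands.
- The arm moves only by the tool jog_arm, never from a script. Its argument "increments" is a list of rows, each an object of numbers: "dx", "dy", "dz": the shift along the tool's x, y, z in cm; "wx", "wy", "wz": the turn, a rotation vector about the tool's x, y, z in rad; "claw": the gripper's target within -1 to 1 (shut at 1, half-way at 0, fully open at -1). In form: [{"dx": .., "dy": .., "dz": .., "wx": .., "wy": .., "wz": .., "claw": ..}, ...]. A call has 1 to 10 rows; each row is the pose to reach, as a shift and turn from the pose commanded when the call began, along the tool's axes at that moment; what a row does not reach only later rows make up. A row lasts 1/8 s, in which the tool goes at most 62.5 mm and 10.7 degrees, less where a joint would pass 70% of its speed; a pose out of reach is approached as far as the arm can. A call with a gripper value outside its range is refused whole. The fingers move at their own pace and stop on an object; "squeeze" is the grip in N (left out, the last holds). Time passes only in rows, so rows that repeat a pose let the fingers close. It gives the time, the measured TCP pose, the force and the opening at its end, in the units of the state.
- arm.observe(): the state, without advancing time (a new reading comes with each control period).
- arm.capture(name): name is "side" or "top" or "wrist"; returns (picture, depth): 480x640x3 uint8, blue, green, red; 480x640 float32, m along the optical axis (not along the pixel's ray), 0 where there is no reading.
- arm.calibration(name): a dict with "mtx" (3x3 intrinsics, pixels), "R" (3x3) and "t" (3): a world point X has camera coordinates R X + t. Camera axes: x right, y down, z forward; pixel columns grow to the right and rows downward; lengths in m; the calibration is good to about 2 mm. A picture is of the moment at which its call begins: read the wrist's pose just before it. calibration takes no time and is no camera call; for the wrist camera it gives the pose at the moment of the call.
- arm.hand_in(): hands the job in, once; it reports no verdict.
The state is a dict: "clock": time; "qpos": joint angles; "qd": joint speeds; "joint_efforts": joint torques, N m; "eef_pos": TCP position; "ee_rot": TCP orientation; "contact_force": force on the tool from outside, world axes, zero at the start; "moment": the same for the moment, N m; "grip_width": finger opening in m.
Only numpy, scipy, OpenCV 4.12 (cv2) and the standard library are available. Lean on these libraries where they do the work, as an engineer would, in place of code of your own. Each camera call takes 0.05 s, during which the arm holds its last target.

## Working session

There is one attempt and no reset: what is moved stays moved. The work goes in short steps, Python scripts to look and compute and a tool call to move; the robot and the scene stay as the last step left them, time stands still between calls to the robot, and variables do not carry over. Pictures are saved under pics/ and viewed, and the job is handed in when it is done.

Besides the shell and the picture viewer there is one more tool, called after "Emit:" as name([rows], argument=value, ...), one row to a line, values as JSON. jog_arm: Moves the arm, as the interface text tells. Its arguments: {"type":"object","properties":{"increments":{"type":"array"},"squeeze":{"type":"number"}},"required":["increments"]}

```bash
ls; mkdir -p pics
python3 - <<'E'
from station import arm
import cv2,json
s=arm.observe();print({k:(v if not hasattr(v,'round') else v) for k,v in s.items()})
for n in("side","top","wrist"):
    c=arm.calibration(n);print(n,c)
    im,d=arm.capture(n);cv2.imwrite(f"pics/{n}0.png",im)
    import numpy as np;np.savez(f"{n}0.npz",im=im,d=d,**c)
E
```

```text
pics
{'clock': 0.0, 'qpos': array([-1.15199596e+00,  8.74713920e-02,  1.75171376e-01,  1.65977425e+00,
       -2.46358807e-05,  1.57081711e+00]), 'qd': array([ 0.00038731,  0.00096968, -0.00085817, -0.00132496,  0.00088642,
       -0.00069414]), 'joint_efforts': array([ 4.80457194e-03, -5.20392787e+01,  4.64797533e+01,  1.67707651e-02,
        2.31614549e-04,  2.83301063e-05]), 'eef_pos': array([ 0.22357606, -0.50228364,  0.23059594]), 'ee_rot': array([[ 4.06645465e-01, -9.13585887e-01, -5.42199056e-04],
       [-9.13585154e-01, -4.06645825e-01,  1.15747655e-03],
       [-1.27793722e-03,  2.46624200e-05, -9.99999183e-01]]), 'contact_force': array([-0.35630845, -0.22254919, -0.40387759]), 'moment': array([ 0.06341276, -0.04462932, -0.02232191]), 'grip_width': 0.08521551951708914}
side {'mtx': array([[452.20924479,   0.        , 316.92447882],
       [  0.        , 452.20924479, 239.01081777],
       [  0.        ,   0.        ,   1.        ]]), 'R': array([[-0.95756296, -0.28813695,  0.00708998],
       [-0.22045451,  0.71634507, -0.66200419],
       [ 0.185669  , -0.63547371, -0.7494666 ]]), 't': array([0.55785468, 0.11141467, 0.88212372])}
top {'mtx': array([[477.88564696,   0.        , 319.7109973 ],
       [  0.        , 477.88564696, 241.54071116],
       [  0.        ,   0.        ,   1.        ]]), 'R': array([[ 0.02371048, -0.99970441,  0.00537701],
       [-0.9961609 , -0.02407912, -0.08416445],
       [ 0.08426904, -0.00336078, -0.99643737]]), 't': array([0.06923741, 0.54802864, 1.19692094])}
wrist {'mtx': array([[371.54087219,   0.        , 319.08711164],
       [  0.        , 371.54087219, 237.80401499],
       [  0.        ,   0.        ,   1.        ]]), 'R': array([[ 0.40607645, -0.91383858, -0.00098414],
       [-0.86718101, -0.3856828 ,  0.31503314],
       [-0.288269  , -0.12707411, -0.94908016]]), 't': array([-0.54849475, -0.04011371,  0.38082188])}
```

View pics/side0.png

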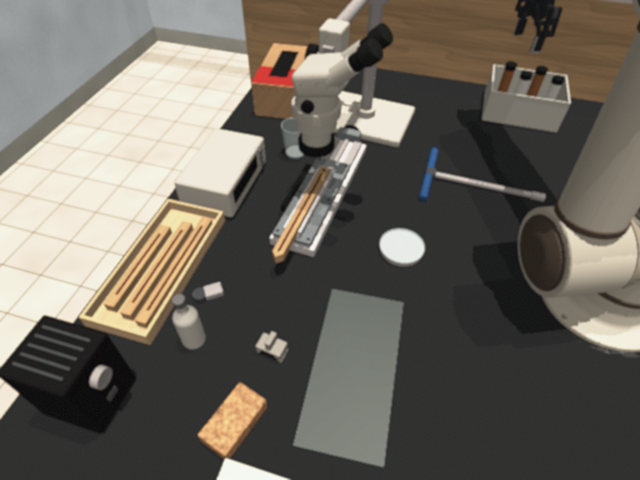

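View pics/top0.png

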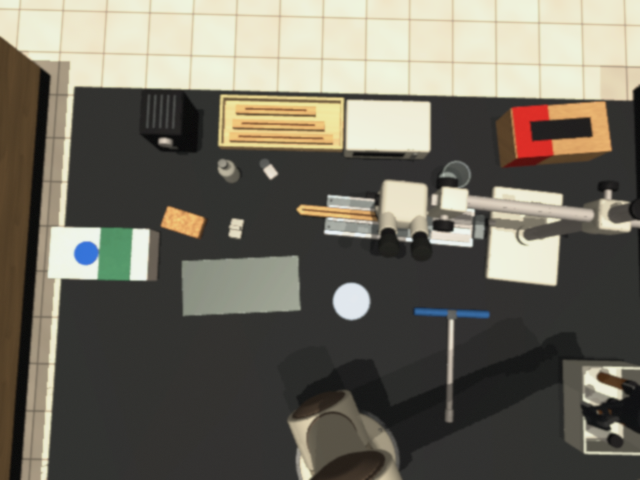

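View pics/wrist0.png

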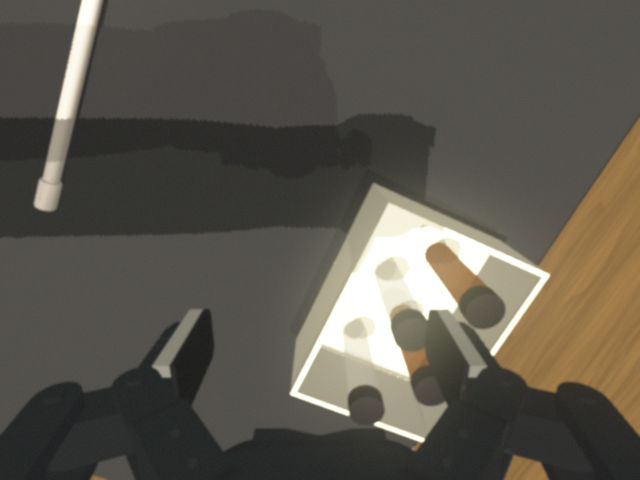

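```bash
cat > h.py <<'E'
import numpy as np,cv2
def load(n):
    z=np.load(n);return dict(z)
def cloud(z):
    d=z['d'];K=z['mtx'];v,u=np.mgrid[0:480,0:640]
    P=np.stack([(u-K[0,2])/K[0,0]*d,(v-K[1,2])/K[1,1]*d,d],-1)
    W=(P-z['t'])@z['R']
    W[d==0]=np.nan
    return W
def ray(z,u,v,h):
    K=z['mtx'];r=z['R'].T@np.array([(u-K[0,2])/K[0,0],(v-K[1,2])/K[1,1],1]);c=-z['R'].T@z['t']
    return c+r*(h-c[2])/r[2]
def project(z,X):
    p=z['R']@np.asarray(X)+z['t'];return (z['mtx']@p/p[2])[:2]
E
python3 - <<'E'
from h import *
z=load('top0.npz');W=cloud(z)
im=z['im']
c=im[170:270,285:495];cv2.imwrite('pics/tc.png',cv2.resize(c,None,fx=3.8,fy=3.8,interpolation=cv2.INTER_CUBIC))
c=im[190:330,150:310];cv2.imwrite('pics/tm.png',cv2.resize(c,None,fx=4,fy=4,interpolation=cv2.INTER_CUBIC))
s=load('side0.npz');c=s['im'][130:280,240:400];cv2.imwrite('pics/sc.png',cv2.resize(c,None,fx=4,fy=4,interpolation=cv2.INTER_CUBIC))
print(np.round(W[195:245:2,340,:],3))
for u in (302,306,315,325): print(u,np.round(W[200:222:2,u,:],3).tolist())
E
```

```text
[[0.671 0.032 0.007]
 [0.664 0.033 0.017]
 [0.654 0.034 0.041]
 [0.649 0.033 0.039]
 [0.644 0.033 0.041]
 [0.639 0.033 0.038]
 [0.631 0.034 0.058]
 [0.625 0.034 0.064]
 [0.619 0.034 0.067]
 [0.615 0.034 0.066]
 [0.61  0.034 0.064]
 [0.605 0.034 0.064]
 [0.601 0.033 0.059]
 [0.598 0.032 0.039]
 [0.593 0.032 0.043]
 [0.588 0.032 0.043]
 [0.583 0.032 0.039]
 [0.577 0.032 0.043]
 [0.575 0.031 0.02 ]
 [0.569 0.031 0.023]
 [0.565 0.03  0.012]
 [0.561 0.03  0.   ]
 [0.556 0.03  0.002]
 [0.55  0.03  0.006]
 [0.545 0.029 0.002]]
302 [[0.657, 0.131, -0.005], [0.652, 0.131, -0.004], [0.645, 0.131, 0.002], [0.63, 0.128, 0.066], [0.625, 0.128, 0.064], [0.62, 0.128, 0.066], [0.615, 0.128, 0.068], [0.612, 0.128, 0.053], [0.614, 0.13, 0.002], [0.609, 0.13, -0.0], [0.604, 0.13, -0.002]]
306 [[0.657, 0.121, -0.001], [0.651, 0.121, 0.002], [0.646, 0.12, 0.002], [0.63, 0.119, 0.064], [0.625, 0.118, 0.068], [0.62, 0.118, 0.064], [0.615, 0.118, 0.069], [0.61, 0.118, 0.066], [0.614, 0.12, 0.0], [0.609, 0.12, -0.0], [0.603, 0.119, 0.002]]
315 [[0.657, 0.097, 0.001], [0.652, 0.097, -0.001], [0.646, 0.097, 0.001], [0.631, 0.096, 0.063], [0.626, 0.096, 0.065], [0.621, 0.096, 0.065], [0.616, 0.096, 0.063], [0.611, 0.096, 0.064], [0.615, 0.096, 0.0], [0.609, 0.096, 0.0], [0.604, 0.096, 0.001]]
325 [[0.658, 0.071, -0.001], [0.653, 0.071, -0.002], [0.648, 0.071, -0.005], [0.642, 0.071, 0.0], [0.626, 0.071, 0.068], [0.621, 0.071, 0.068], [0.616, 0.071, 0.067], [0.611, 0.071, 0.064], [0.608, 0.071, 0.057], [0.607, 0.07, 0.023], [0.6, 0.07, 0.039]]
```

View pics/tc.png

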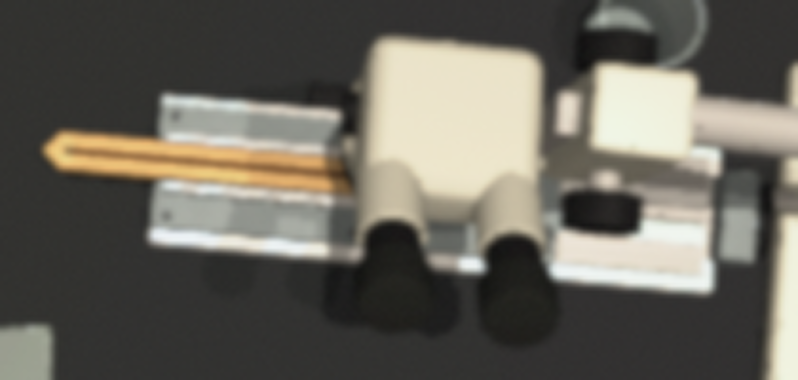

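View pics/tm.png

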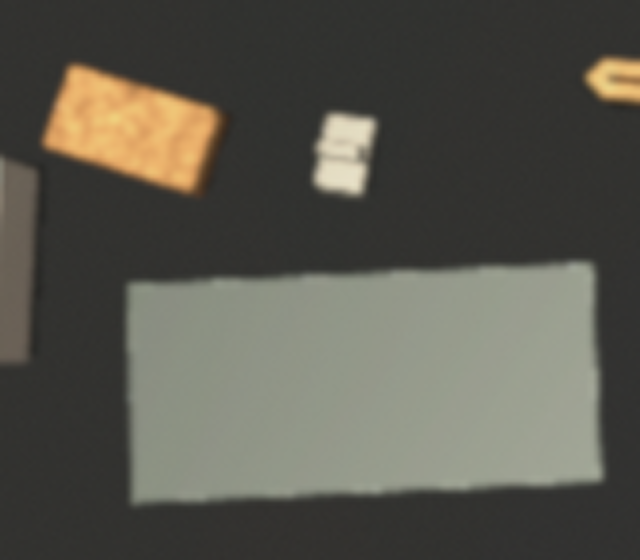

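View pics/sc.png

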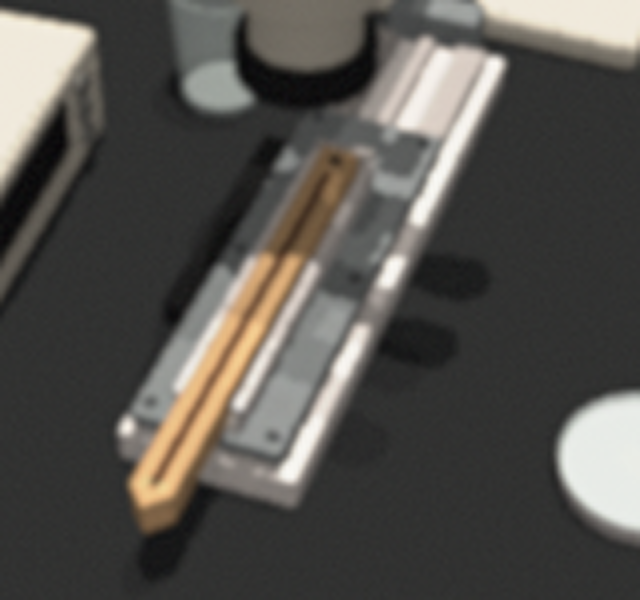

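Run:
```python
from h import *
z=load('top0.npz');W=cloud(z);im=z['im']
hsv=cv2.cvtColor(im,cv2.COLOR_BGR2HSV)
m=cv2.inRange(hsv,(8,70,80),(28,255,255))
# mount
def fit(z,m,box,h):
    v,u=np.nonzero(m[box[1]:box[3],box[0]:box[2]]);u=u+box[0];v=v+box[1]
    P=np.array([ray(z,a,b,h)[:2] for a,b in zip(u,v)])
    # per column centre
    return u,v,P
u,v,P=fit(z,m,(290,195,380,225),0.066)
cols=[]
for c in range(308,372):
    k=u==c
    if k.sum()>3: 
        cols.append([P[k,0].mean(),P[k,1].mean(),np.ptp(P[k,0])])
cols=np.array(cols);p=np.polyfit(cols[:,1],cols[:,0],1);print('mount axis x=a*y+b',p,'w',np.median(cols[:,2]),'ymax tip',P[:,1].max(), 'at u',u.min())
# carriage edges using brightness at u cols
g=cv2.cvtColor(im,cv2.COLOR_BGR2GRAY).astype(float)
for name,(v0,v1) in dict(top=(190,203),bot=(226,240)).items():
    pts=[]
    for c in range(332,372):
        col=cv2.GaussianBlur(g,(3,3),0)[v0:v1,c];d=np.diff(col)
        i=np.argmax(d) if name=='top' else np.argmin(d)
        pts.append(ray(z,c,v0+i+.5,0.04)[:2])
    pts=np.array(pts);q=np.polyfit(pts[:,1],pts[:,0],1);print(name,q,np.std(pts[:,0]-np.polyval(q,pts[:,1])))
for r in (198,200,230,232):
    row=g[r,315:340];print(r,row.astype(int))
# depth cloud: mount top pts; carriage
for n in('top0','side0'):
    z2=load(n+'.npz');W2=cloud(z2)
    k=(abs(W2[...,1]-0.05)<.03)&(W2[...,0]>.53)&(W2[...,0]<.7)
    Q=W2[k]
    for lo,hi in((.034,.047),(.052,.075)):
        q=Q[(Q[:,2]>lo)&(Q[:,2]<hi)];print(n,lo,np.percentile(q,[1,50,99],axis=0).round(4).tolist())
# clip etc
for n,b in dict(clip=(225,212,248,242)).items():
    mm=(g>110)
    vv,uu=np.nonzero(mm[b[1]:b[3],b[0]:b[2]]);pts=np.stack([uu+b[0],vv+b[1]],1).astype(np.float32)
    print(n,cv2.minAreaRect(pts),pts.mean(0));
    for y in range(b[1],b[3],2): print(y,np.round(W[y,b[0]:b[2]:2,2],3))
```

```text
mount axis x=a*y+b [0.07193673 0.61287908] w 0.022463329892236206 ymax tip 0.14315231267451484 at u 296
top [0.06724557 0.66173967] 0.0007439681409626423
bot [0.06507896 0.56022654] 0.0007075037399505731
198 [ 50  49  51  50  49  49  49  49  50  50  50  70 114 152 167 163 161 166
 175 183 185 183 183 189 196]
200 [ 50  50  50  50  51  50  50  50  50  49  51  77 119 147 147 129 123 140
 157 163 164 163 163 163 164]
230 [ 50  50  50  51  51  50  50  53  83 143 193 212 213 207 193 183 180 181
 183 184 185 183 179 178 176]
232 [ 50  50  50  50  50  50  50  58  97 161 213 230 235 238 239 240 240 240
 240 240 240 239 237 236 233]
top0 0.034 [[0.575, 0.0208, 0.0348], [0.5972, 0.0459, 0.04], [0.6584, 0.0702, 0.0459]]
top0 0.052 [[0.5975, 0.0214, 0.0535], [0.6161, 0.0466, 0.0651], [0.6354, 0.0787, 0.0711]]
side0 0.034 [[0.5749, 0.0206, 0.0344], [0.5967, 0.051, 0.0394], [0.6586, 0.073, 0.0458]]
side0 0.052 [[0.5977, 0.0208, 0.0527], [0.6149, 0.049, 0.0647], [0.6367, 0.0795, 0.0687]]
clip ((235.3040008544922, 227.82798767089844), (13.416409492492676, 19.766841888427734), 10.304845809936523) [23
[... 677 characters left out ...]
0.046  0.044  0.046  0.049  0.046  0.02   0.003
  0.003  0.001]
228 [ 0.004 -0.003  0.003  0.044  0.044  0.047  0.045  0.047  0.023 -0.003
 -0.003  0.001]
230 [-0.001 -0.002  0.001  0.025  0.024  0.022  0.022  0.034  0.024 -0.001
  0.002 -0.001]
232 [-0.001  0.002  0.025  0.022  0.025  0.032  0.023  0.03  -0.001  0.003
 -0.001 -0.001]
234 [ 0.001 -0.001  0.027  0.021  0.018  0.024  0.03   0.024  0.003 -0.001
 -0.001 -0.001]
236 [-0.001 -0.002  0.023  0.024  0.028  0.025  0.028  0.025  0.     0.003
 -0.002  0.001]
238 [-0.002  0.002 -0.     0.001  0.003 -0.003  0.001  0.006 -0.001  0.002
 -0.002  0.002]
240 [ 0.004 -0.001  0.001 -0.001  0.001 -0.    -0.003  0.     0.002 -0.003
  0.    -0.   ]
```

```bash
cat >> h.py <<'E'
from scipy.spatial.transform import Rotation as Ro
def yawR(a):  # tool down, tool x at angle a in world
    return np.array([[np.cos(a),np.sin(a),0],[np.sin(a),-np.cos(a),0],[0,0,-1]]).astype(float)
def inc(s,p,a):
    R=s['ee_rot'];d=R.T@(np.array(p)-s['eef_pos'])*100
    w=Ro.from_matrix(R.T@yawR(a)).as_rotvec()
    return d.round(2),w.round(4)
def stage_fwd(org,th,q):  # th: yaw of stage x axis
    c,s_=np.cos(th),np.sin(th);return np.array([org[0]+c*q[0]-s_*q[1],org[1]+s_*q[0]+c*q[1]])
E
python3 - <<'E'
from h import *
z=load('top0.npz')
for n,u,v,h in [('glue',229,170,.07),('beaker',456,174,.05),('petri',351,301,.01),('clip',235.3,227.8,.024),('block',183,222,.03),('loupe',269,169,.01),
 ('mat1',182,261,0),('mat2',299,256,0),('mat3',301,310,0),('mat4',183,315,0),('tip',296.5,209.5,.06),('eyeL',389,245,.42),('eyeR',421,245,.42),('head',404,203,.35)]:
    print(n,ray(z,u,v,h).round(3))
from station import arm
s=arm.observe()
print(inc(s,(.25,-.26,.30),-.8));print(inc(s,(.34,-.02,.30),-.4));print(inc(s,(.36,.16,.30),-.07))
E
```

```text
glue [0.715 0.312 0.07 ]
beaker [ 0.724 -0.258  0.05 ]
petri [ 0.397 -0.001  0.01 ]
clip [0.576 0.299 0.024]
block [0.587 0.431 0.03 ]
loupe [0.734 0.219 0.01 ]
mat1 [0.489 0.437 0.   ]
mat2 [0.509 0.135 0.   ]
mat3 [0.371 0.126 0.   ]
mat4 [0.351 0.428 0.   ]
tip [0.622 0.142 0.06 ]
eyeL [ 0.51  -0.036  0.42 ]
eyeR [ 0.511 -0.091  0.42 ]
head [ 0.595 -0.073  0.35 ]
(array([-21.07, -12.27,  -6.9 ]), array([-2.000e-04,  1.000e-03, -3.521e-01]))
(array([-39.34, -30.25,  -6.88]), array([-4.000e-04,  9.000e-04, -7.521e-01]))
(array([-54.97, -39.39,  -6.87]), array([-5.0000e-04,  9.0000e-04, -1.0821e+00]))
```

Emit:
jog_arm([
  {"dx":-5,"dy":-3,"dz":-2,"wz":-0.08},
  {"dx":-10,"dy":-6,"dz":-4,"wz":-0.16},
  {"dx":-15,"dy":-9,"dz":-6,"wz":-0.24},
  {"dx":-21,"dy":-12.3,"dz":-6.9,"wz":-0.35},
  {"dx":-25,"dy":-16,"dz":-6.9,"wz":-0.46},
  {"dx":-29,"dy":-21,"dz":-6.9,"wz":-0.56},
  {"dx":-34,"dy":-25.5,"dz":-6.9,"wz":-0.66},
  {"dx":-39.3,"dy":-30.3,"dz":-6.9,"wz":-0.75},
  {"dx":-44.5,"dy":-33.5,"dz":-6.9,"wz":-0.87},
  {"dx":-50,"dy":-36.5,"dz":-6.9,"wz":-1.0},
])

```text
invalid input
```

Emit:
jog_arm([
  {"dx":-5,"dy":-3,"dz":-2,"wx":0,"wy":0,"wz":-0.08,"claw":-1},
  {"dx":-10,"dy":-6,"dz":-4,"wx":0,"wy":0,"wz":-0.16,"claw":-1},
  {"dx":-15,"dy":-9,"dz":-6,"wx":0,"wy":0,"wz":-0.24,"claw":-1},
  {"dx":-21,"dy":-12.3,"dz":-6.9,"wx":0,"wy":0,"wz":-0.35,"claw":-1},
  {"dx":-25,"dy":-16,"dz":-6.9,"wx":0,"wy":0,"wz":-0.46,"claw":-1},
  {"dx":-29,"dy":-21,"dz":-6.9,"wx":0,"wy":0,"wz":-0.56,"claw":-1},
  {"dx":-34,"dy":-25.5,"dz":-6.9,"wx":0,"wy":0,"wz":-0.66,"claw":-1},
  {"dx":-39.3,"dy":-30.3,"dz":-6.9,"wx":0,"wy":0,"wz":-0.75,"claw":-1},
  {"dx":-44.5,"dy":-33.5,"dz":-6.9,"wx":0,"wy":0,"wz":-0.87,"claw":-1},
  {"dx":-50,"dy":-36.5,"dz":-6.9,"wx":0,"wy":0,"wz":-1.0,"claw":-1},
], squeeze=100)

```text
clock: 1.4
eef_pos: [0.3524, 0.0913, 0.3002]
ee_rot: [[0.989, -0.147, 0.0], [-0.147, -0.989, -0.0], [0.0, -0.0, -1.0]]
contact_force: [2.1, -0.7, 0.4]
grip_width: 0.0853
```

Run:
```python
from h import *
from station import arm
s=arm.observe()
print(s['qpos'].round(3));print(inc(s,(.42,.2,.30),-.07));print(inc(s,(.59,.2,.28),-.07))
```

```text
[ 0.254 -0.309 -0.047  1.833 -0.     1.972]
(array([  5.09, -11.75,   0.02]), array([-0.    , -0.0003, -0.0776]))
(array([ 21.91, -14.25,   2.02]), array([-0.    , -0.0003, -0.0776]))
```

Emit:
jog_arm([
  {"dx":1.5,"dy":-4,"dz":0,"wx":0,"wy":0,"wz":-0.03,"claw":-1},
  {"dx":3,"dy":-8,"dz":0,"wx":0,"wy":0,"wz":-0.06,"claw":-1},
  {"dx":6,"dy":-12,"dz":0,"wx":0,"wy":0,"wz":-0.078,"claw":-1},
  {"dx":11,"dy":-13,"dz":0.5,"wx":0,"wy":0,"wz":-0.078,"claw":-1},
  {"dx":16,"dy":-13.8,"dz":1.2,"wx":0,"wy":0,"wz":-0.078,"claw":-1},
  {"dx":20,"dy":-14.2,"dz":2,"wx":0,"wy":0,"wz":-0.078,"claw":-1},
  {"dx":21.9,"dy":-14.2,"dz":2,"wx":0,"wy":0,"wz":-0.078,"claw":-1},
  {"dx":21.9,"dy":-14.2,"dz":2,"wx":0,"wy":0,"wz":-0.078,"claw":-1},
])

```text
clock: 2.4
eef_pos: [0.5912, 0.196, 0.2787]
ee_rot: [[0.997, -0.075, -0.002], [-0.075, -0.997, -0.001], [-0.002, 0.001, -1.0]]
contact_force: [-0.3, 0.1, 0.5]
grip_width: 0.0853
```

Run:
```python
from h import *
from station import arm
c=arm.calibration('wrist');im,d=arm.capture('wrist');np.savez('wrist1.npz',im=im,d=d,**c);cv2.imwrite('pics/w1.png',im)
print(arm.observe()['qpos'].round(3))
```

```text
[0.321 0.3   0.518 1.79  0.    1.966]
```

View pics/w1.png

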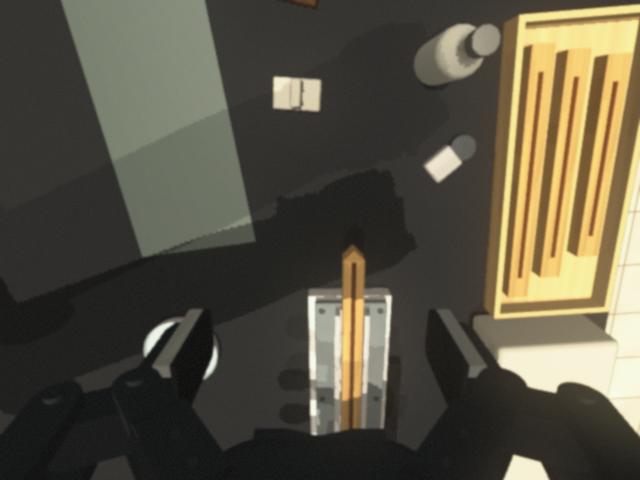

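```bash
cat > m.py <<'E'
from h import *
def mount(z,box,h,trim=8):
    hsv=cv2.cvtColor(z['im'],cv2.COLOR_BGR2HSV)
    m=cv2.inRange(hsv,(6,70,60),(28,255,255));m=cv2.morphologyEx(m,cv2.MORPH_CLOSE,np.ones((7,7)))
    q=np.zeros_like(m);q[box[1]:box[3],box[0]:box[2]]=m[box[1]:box[3],box[0]:box[2]]
    n,l,st,_=cv2.connectedComponentsWithStats(q);k=1+np.argmax(st[1:,4]);v,u=np.nonzero(l==k)
    return u,v,np.array([ray(z,a,b,h)[:2] for a,b in zip(u,v)])
E
python3 - <<'E'
from m import *
z=load('wrist1.npz');im=z['im'];g=cv2.GaussianBlur(cv2.cvtColor(im,cv2.COLOR_BGR2GRAY),(3,3),0).astype(float)
u,v,P=mount(z,(330,235,380,435),.066)
c=[]
for r in range(270,420):
    k=v==r; c.append([P[k,0].mean(),P[k,1].mean(),np.ptp(P[k,0])])
c=np.array(c);p=np.polyfit(c[:,1],c[:,0],1);print('mount axis',p,'w',np.median(c[:,2]),'tip row',v.min(),u[v==v.min()].mean())
for r in range(238,262,2):print(r,g[r,345:365].astype(int))
vt=v.min()
for h in(.046,.056,.066):print(ray(z,353,vt,h).round(4))
for r in(310,340,370,400):print(r,list(zip(range(305,396,1),g[r,305:396].astype(int))))
cv2.imwrite('pics/w1c.png',cv2.resize(im[230:440,290:410],None,fx=2.8,fy=2.8,interpolation=cv2.INTER_CUBIC))
cv2.imwrite('pics/w1d.png',cv2.resize(im[60:130,250:350],None,fx=6,fy=6,interpolation=cv2.INTER_CUBIC))
E
```

```text
mount axis [0.06518909 0.61300748] w 0.0231259059947177 tip row 244 352.0
238 [31 30 30 31 31 31 31 31 31 31 30 30 31 31 31 30 30 31 32 33]
240 [32 31 30 30 31 32 32 32 32 31 31 31 31 31 31 31 31 32 33 34]
242 [32 31 31 31 32 33 33 33 33 32 32 32 31 31 32 33 32 32 33 35]
244 [32 32 32 33 36 42 47 50 48 43 38 34 32 31 32 32 32 32 32 34]
246 [32 33 36 42 53 65 73 76 73 65 54 43 37 33 32 32 33 33 33 35]
248 [38 44 53 64 75 82 85 86 85 81 75 66 55 45 38 35 34 34 36 37]
250 [54 65 75 81 84 87 89 92 95 95 91 84 76 66 56 46 39 35 36 38]
252 [ 76  82  86  87  90  96 104 114 122 123 116 106  94  84  76  67  57  49
  43  39]
254 [ 85  88  90  96 105 116 126 132 134 134 132 126 116 105  94  84  75  66
  54  45]
256 [ 90  96 106 117 126 132 134 135 134 134 134 132 130 125 117 107  96  82
  66  51]
258 [107 117 126 132 135 135 134 134 134 134 135 135 134 133 132 128 120 107
  89  68]
260 [130 135 138 140 139 137 136 135 135 135 136 137 138 138 138 136 133 127
 114  92]
[0.6233 0.1435 0.046 ]
[0.6226 0.1471 0.056 ]
[0.6219 0.1507 0.066 ]
310 [(305, np.int64(64)), (306, np.int64(79)), (307, np.int6
[... 7187 characters left out ...]
(363, np.int64(125)), (364, np.int64(126)), (365, np.int64(121)), (366, np.int64(111)), (367, np.int64(98)), (368, np.int64(90)), (369, np.int64(87)), (370, np.int64(87)), (371, np.int64(86)), (372, np.int64(83)), (373, np.int64(78)), (374, np.int64(72)), (375, np.int64(67)), (376, np.int64(66)), (377, np.int64(69)), (378, np.int64(75)), (379, np.int64(82)), (380, np.int64(91)), (381, np.int64(106)), (382, np.int64(123)), (383, np.int64(132)), (384, np.int64(122)), (385, np.int64(95)), (386, np.int64(64)), (387, np.int64(44)), (388, np.int64(37)), (389, np.int64(36)), (390, np.int64(37)), (391, np.int64(37)), (392, np.int64(37)), (393, np.int64(38)), (394, np.int64(40)), (395, np.int64(42))]
```

View pics/w1c.png

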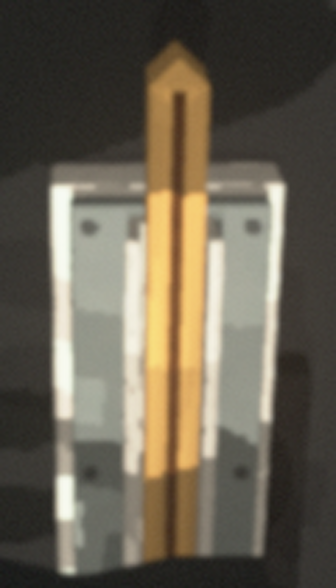

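View pics/w1d.png

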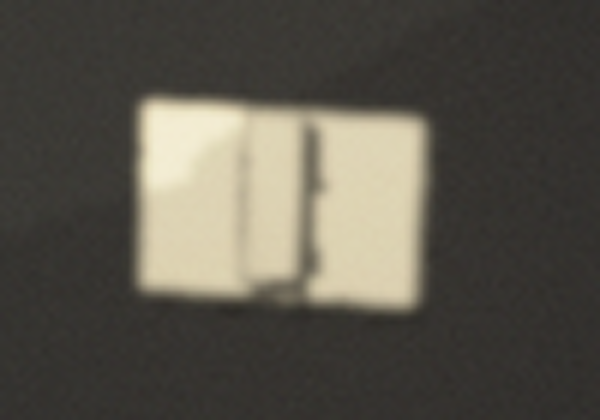

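Run:
```python
from m import *
z=load('wrist1.npz');im=z['im'];g=cv2.GaussianBlur(cv2.cvtColor(im,cv2.COLOR_BGR2GRAY),(3,3),0).astype(float)
def sub(f,lo,hi,sign,r):
    d=sign*np.diff(g[r,lo:hi]);d=np.clip(d,0,None);i=np.argmax(d);w=d[max(0,i-2):i+3];return lo+.5+(np.arange(max(0,i-2),max(0,i-2)+len(w))*w).sum()/w.sum()
def edge(lo,hi,sign,h,name):
    P=np.array([ray(z,sub(g,lo,hi,sign,r),r,h)[:2] for r in range(315,415)])
    p=np.polyfit(P[:,1],P[:,0],1);rs=P[:,0]-np.polyval(p,P[:,1]);k=abs(rs)<.0015;p=np.polyfit(P[k,1],P[k,0],1);print(name,p.round(4),'x@.05',np.polyval(p,.05).round(4),rs.std().round(4))
for h in(.0,.015,.03,.04):edge(303,314,1,h,f'Lout{h}');edge(382,398,-1,h,f'Rout{h}')
edge(331,339,1,.060,'Lwall outer');edge(364,373,-1,.060,'Rwall outer')
print(ray(z,352.5,250.5,.066))
# depth-based
W=cloud(z)
for r in (330,350,370,390): print(r,np.round(W[r,300:396:3,2],3))
# clip: top face corners  rib top
s=6
b=(250,60);q=lambda x,y:(b[0]+x/s-.5*(1-1/s),b[1]+y/s-.5*(1-1/s))
for n,pts,h in(('plateL',[(138,98),(135,293)],.0245),('plateR',[(430,117),(420,308)],.0245),('ribL',[(247,105),(240,285)],.0465),('ribR',[(305,115),(298,288)],.0465)):
    print(n,[ray(z,*q(*p),h)[:2].round(4).tolist() for p in pts])
```

```text
Lout0.0 [0.0689 0.5619] x@.05 0.5653 0.0003
Rout0.0 [0.067 0.668] x@.05 0.6713 0.0002
Lout0.015 [0.0689 0.5625] x@.05 0.5659 0.0003
Rout0.015 [0.067  0.6648] x@.05 0.6681 0.0001
Lout0.03 [0.0689 0.5631] x@.05 0.5665 0.0003
Rout0.03 [0.067  0.6616] x@.05 0.665 0.0001
Lout0.04 [0.0689 0.5635] x@.05 0.5669 0.0003
Rout0.04 [0.067  0.6595] x@.05 0.6628 0.0001
Lwall outer [0.0639 0.5934] x@.05 0.5966 0.0004
 ** On entry to DLASCL parameter number  4 had an illegal value
 ** On entry to DLASCL parameter number  4 had an illegal value
 ** On entry to DLASCL parameter number  4 had an illegal value
 ** On entry to DLASCL parameter number  4 had an illegal value
 ** On entry to DLASCL parameter number  5 had an illegal value
 ** On entry to DLASCL parameter number  4 had an illegal value<stdin>:4: RuntimeWarning: invalid value encountered in scalar divide
Traceback (most recent call last):
numpy.linalg.LinAlgError: SVD did not converge in Linear Least Squares
```

Run:
```python
from m import *
z=load('wrist1.npz')
print(ray(z,352.5,250.5,.066))
s=6;b=(250,60);q=lambda x,y:(b[0]+x/s-.5*(1-1/s),b[1]+y/s-.5*(1-1/s))
for n,pts,h in(('plateL',[(138,98),(135,293)],.0245),('plateR',[(430,117),(420,308)],.0245),('ribL',[(247,105),(240,285)],.0465),('ribR',[(305,115),(298,288)],.0465)):
    print(n,[ray(z,*q(*p),h)[:2].round(4).tolist() for p in pts])
from station import arm
S=arm.observe();org=(.6033,-.1364);th=-.068
for y,h in((.240,.12),(.240,.038)):
    p=stage_fwd(org,th,(0,y));print(p,inc(S,(*p,h),th))
```

```text
[0.62105776 0.14369709 0.066     ]
plateL [[0.5541, 0.3169], [0.5501, 0.2869]]
plateR [[0.6016, 0.3104], [0.5977, 0.2809]]
ribL [[0.5732, 0.3125], [0.5695, 0.2864]]
ribR [[0.582, 0.3104], [0.5786, 0.2852]]
[0.61960743 0.10304533] (array([ 3.62,  9.06, 15.96]), array([ 0.0004,  0.0013, -0.0065]))
[0.61960743 0.10304533] (array([ 3.64,  9.06, 24.16]), array([ 0.0004,  0.0013, -0.0065]))
```

Emit:
jog_arm([
  {"dx":1,"dy":3,"dz":3,"wx":0,"wy":0.001,"wz":-0.007,"claw":-1},
  {"dx":2.5,"dy":6,"dz":8,"wx":0,"wy":0.001,"wz":-0.007,"claw":-1},
  {"dx":3.6,"dy":9.06,"dz":13,"wx":0,"wy":0.001,"wz":-0.007,"claw":-1},
  {"dx":3.62,"dy":9.06,"dz":17,"wx":0,"wy":0.001,"wz":-0.007,"claw":-1},
  {"dx":3.62,"dy":9.06,"dz":17,"wx":0,"wy":0.001,"wz":-0.007,"claw":-0.6},
  {"dx":3.62,"dy":9.06,"dz":20,"wx":0,"wy":0.001,"wz":-0.007,"claw":-0.6},
  {"dx":3.62,"dy":9.06,"dz":23,"wx":0,"wy":0.001,"wz":-0.007,"claw":-0.6},
  {"dx":3.62,"dy":9.06,"dz":24.1,"wx":0,"wy":0.001,"wz":-0.007,"claw":-0.6},
  {"dx":3.62,"dy":9.06,"dz":24.1,"wx":0,"wy":0.001,"wz":-0.007,"claw":-0.6},
])

```text
clock: 3.58
eef_pos: [0.62, 0.1037, 0.0407]
ee_rot: [[0.998, -0.066, 0.002], [-0.066, -0.998, 0.0], [0.002, -0.0, -1.0]]
contact_force: [-0.1, 0.8, 0.8]
grip_width: 0.0682
```

Run:
```python
from h import *
from station import arm
c=arm.calibration('wrist');im,d=arm.capture('wrist');np.savez('wrist2.npz',im=im,d=d,**c);cv2.imwrite('pics/w2.png',im)
S=arm.observe();print(S['qpos'].round(3),S['eef_pos'],S['grip_width'])
```

```text
[ 0.166  0.28   0.03   1.318 -0.     1.803] [0.6204367  0.10371524 0.04121836] 0.06839284002055275
```

View pics/w2.png

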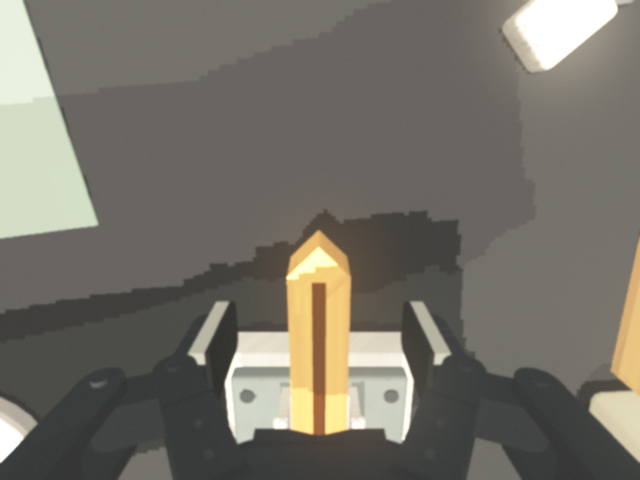

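Emit:
jog_arm([
  {"dx":0,"dy":0,"dz":0.2,"wx":0,"wy":0,"wz":0,"claw":0},
  {"dx":0,"dy":0,"dz":0.2,"wx":0,"wy":0,"wz":0,"claw":1},
  {"dx":0,"dy":0,"dz":0.2,"wx":0,"wy":0,"wz":0,"claw":1},
  {"dx":0,"dy":0,"dz":0.2,"wx":0,"wy":0,"wz":0,"claw":1},
  {"dx":0,"dy":0,"dz":0.2,"wx":0,"wy":0,"wz":0,"claw":1},
  {"dx":0,"dy":0,"dz":0.2,"wx":0,"wy":0,"wz":0,"claw":1},
], squeeze=100)

```text
clock: 4.38
eef_pos: [0.6201, 0.1033, 0.038]
ee_rot: [[0.998, -0.067, 0.002], [-0.067, -0.998, 0.0], [0.002, -0.0, -1.0]]
contact_force: [-1.4, 0.2, 4.6]
grip_width: 0.0208
```

Emit:
jog_arm([
  {"dx":0,"dy":0,"dz":-0.8,"wx":0,"wy":0,"wz":0,"claw":1},
  {"dx":0,"dy":0,"dz":-1.8,"wx":0,"wy":0,"wz":0,"claw":1},
  {"dx":0,"dy":0,"dz":-3,"wx":0,"wy":0,"wz":0,"claw":1},
  {"dx":0,"dy":0,"dz":-4,"wx":0,"wy":0,"wz":0,"claw":1},
  {"dx":0,"dy":0,"dz":-4,"wx":0,"wy":0,"wz":0,"claw":1},
])

```text
clock: 5.0
eef_pos: [0.6204, 0.1034, 0.0785]
ee_rot: [[0.998, -0.067, 0.003], [-0.067, -0.998, 0.0], [0.003, -0.0, -1.0]]
contact_force: [0.1, -0.4, -2.1]
grip_width: 0.0207
```

Run:
```python
from h import *
from station import arm
im,d=arm.capture('side');cv2.imwrite('pics/s2.png',cv2.resize(im[100:300,200:440],None,fx=3,fy=3))
S=arm.observe();print(S['eef_pos'],S['contact_force'],S['moment'])
for p,a in(((.60,.225,.09),-.068),((.54,.29,.20),.0),((.46,.30,.25),.3)):print(inc(S,p,a))
```

```text
[0.62008486 0.10331166 0.07775652] [-0.12404683 -0.09346996 -2.98212576] [ 0.12945618 -0.02876277 -0.03317745]
(array([ -2.82, -12.01,  -1.23]), array([-0.0002, -0.0018,  0.001 ]))
(array([ -9.22, -18.09, -12.24]), array([-0.0002, -0.0018, -0.067 ]))
(array([-17.26, -18.56, -17.25]), array([ 1.00e-04, -1.80e-03, -3.67e-01]))
```

View pics/s2.png

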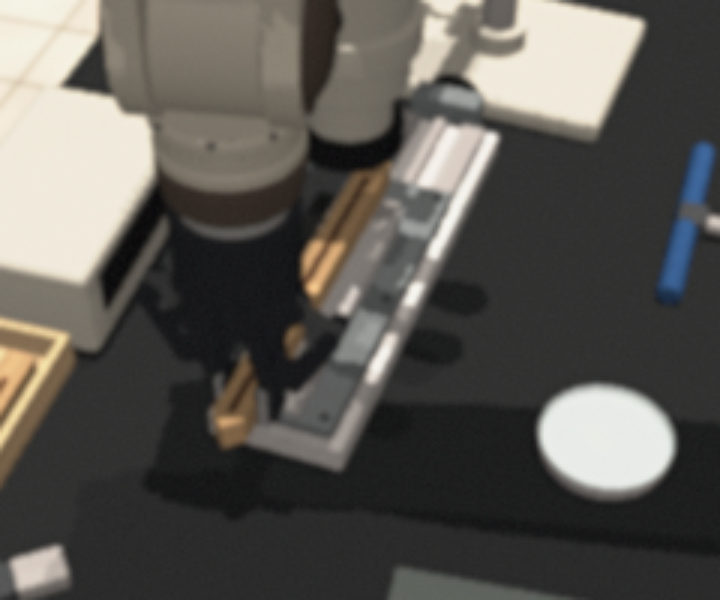

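Emit:
jog_arm([
  {"dx":0,"dy":-2,"dz":0,"wx":0,"wy":0,"wz":0,"claw":1},
  {"dx":0,"dy":-5,"dz":0,"wx":0,"wy":0,"wz":0,"claw":1},
  {"dx":-0.5,"dy":-8,"dz":0,"wx":0,"wy":0,"wz":0,"claw":1},
  {"dx":-1.5,"dy":-11,"dz":0,"wx":0,"wy":0,"wz":0,"claw":1},
  {"dx":-3.5,"dy":-13.5,"dz":-1,"wx":0,"wy":0,"wz":0,"claw":1},
  {"dx":-6,"dy":-16,"dz":-4,"wx":0,"wy":0,"wz":0,"claw":1},
  {"dx":-9,"dy":-18,"dz":-8,"wx":0,"wy":0,"wz":0,"claw":1},
  {"dx":-11.5,"dy":-19,"dz":-11,"wx":0,"wy":0,"wz":0,"claw":1},
  {"dx":-14,"dy":-20,"dz":-13,"wx":0,"wy":0,"wz":0,"claw":1},
  {"dx":-15,"dy":-20,"dz":-13,"wx":0,"wy":0,"wz":0,"claw":1},
])

```text
clock: 6.3
eef_pos: [0.4826, 0.3147, 0.2085]
ee_rot: [[0.998, -0.065, 0.003], [-0.065, -0.998, 0.002], [0.003, -0.002, -1.0]]
contact_force: [0.5, 1.2, -0.9]
grip_width: 0.0203
```

Run:
```python
from h import *
from station import arm
im,d=arm.capture('side');cv2.imwrite('pics/s3.png',im)
S=arm.observe();print(S['eef_pos'],S['qpos'].round(2))
```

```text
[0.48188435 0.3140116  0.20733241] [ 0.58  0.14  0.19  1.62 -0.    2.21]
```

View pics/s3.png

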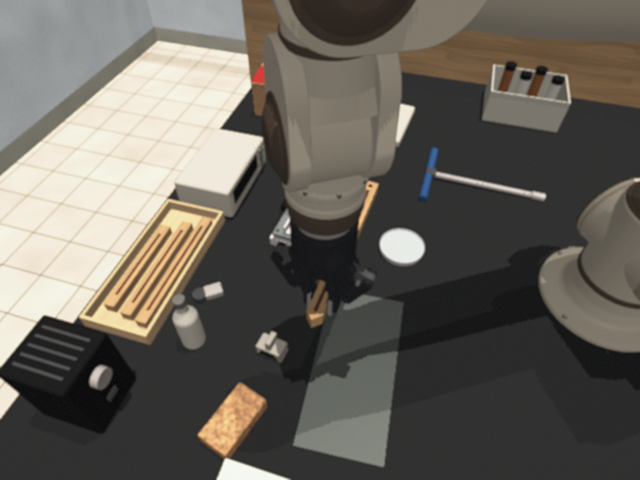

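Emit:
jog_arm([
  {"dx":0,"dy":0,"dz":0,"wx":0,"wy":0,"wz":-0.12,"claw":1},
  {"dx":0,"dy":0,"dz":0,"wx":0,"wy":0,"wz":-0.28,"claw":1},
  {"dx":0,"dy":0,"dz":0,"wx":0,"wy":0,"wz":-0.45,"claw":1},
  {"dx":0,"dy":0,"dz":0,"wx":0,"wy":0,"wz":-0.63,"claw":1},
  {"dx":0,"dy":0,"dz":0,"wx":0,"wy":0,"wz":-0.81,"claw":1},
  {"dx":0,"dy":0,"dz":0,"wx":0,"wy":0,"wz":-0.99,"claw":1},
  {"dx":0,"dy":0,"dz":0,"wx":0,"wy":0,"wz":-1.17,"claw":1},
  {"dx":0,"dy":0,"dz":0,"wx":0,"wy":0,"wz":-1.35,"claw":1},
  {"dx":0,"dy":0,"dz":0,"wx":0,"wy":0,"wz":-1.53,"claw":1},
  {"dx":0,"dy":0,"dz":0,"wx":0,"wy":0,"wz":-1.7,"claw":1},
])

```text
clock: 7.6
eef_pos: [0.4836, 0.3124, 0.2052]
ee_rot: [[-0.067, 0.998, -0.001], [0.998, 0.067, -0.002], [-0.001, -0.001, -1.0]]
contact_force: [0.4, -1.1, -1.1]
grip_width: 0.0205
```

Run:
```python
from h import *
from station import arm
S=arm.observe();print(S['eef_pos'],S['qpos'].round(2))
print(inc(S,(.4366,.18,.10),np.pi+.066),inc(S,(.46,.3,.2),np.pi/2+.066))
```

```text
[0.48355098 0.31241124 0.20519254] [ 0.57  0.14  0.19  1.62 -0.    0.51]
(array([-12.88,  -5.56,  10.54]), array([-2.0000e-03,  3.0000e-04, -1.5694e+00])) (array([-1.08, -2.43,  0.52]), array([-0.0011,  0.0015,  0.0014]))
```

Emit:
jog_arm([
  {"dx":-1,"dy":-0.5,"dz":0,"wx":0,"wy":0,"wz":-0.16,"claw":1},
  {"dx":-2.5,"dy":-1,"dz":0,"wx":0,"wy":0,"wz":-0.34,"claw":1},
  {"dx":-4,"dy":-2,"dz":0,"wx":0,"wy":0,"wz":-0.52,"claw":1},
  {"dx":-6,"dy":-3,"dz":0,"wx":0,"wy":0,"wz":-0.7,"claw":1},
  {"dx":-8,"dy":-3.7,"dz":0,"wx":0,"wy":0,"wz":-0.88,"claw":1},
  {"dx":-9.5,"dy":-4.3,"dz":1,"wx":0,"wy":0,"wz":-1.06,"claw":1},
  {"dx":-11,"dy":-5,"dz":3,"wx":0,"wy":0,"wz":-1.24,"claw":1},
  {"dx":-12,"dy":-5.3,"dz":6,"wx":0,"wy":0,"wz":-1.4,"claw":1},
  {"dx":-12.8,"dy":-5.5,"dz":9,"wx":0,"wy":0,"wz":-1.57,"claw":1},
  {"dx":-12.88,"dy":-5.56,"dz":10.5,"wx":0,"wy":0,"wz":-1.57,"claw":1},
])

```text
clock: 8.85
eef_pos: [0.4351, 0.1798, 0.0993]
ee_rot: [[-0.998, -0.059, -0.002], [-0.059, 0.998, -0.002], [0.002, -0.002, -1.0]]
contact_force: [-0.2, -0.6, -0.4]
grip_width: 0.0201
```

Run:
```python
from h import *
from station import arm
im,d=arm.capture('side');cv2.imwrite('pics/s4.png',im)
S=arm.observe();print(S['eef_pos'],S['qpos'].round(2),S['contact_force'])
```

```text
[0.43483634 0.17992135 0.09833578] [ 0.39 -0.11 -0.27  1.41 -0.   -1.23] [-0.21630828  0.95590434 -3.063671  ]
```

View pics/s4.png

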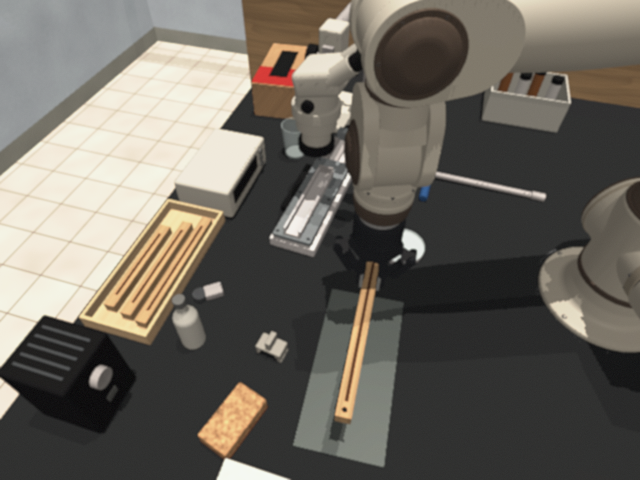

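Emit:
jog_arm([
  {"dx":0,"dy":0,"dz":2,"wx":0,"wy":0,"wz":0,"claw":1},
  {"dx":0,"dy":0,"dz":4.5,"wx":0,"wy":0,"wz":0,"claw":1},
  {"dx":0,"dy":0,"dz":7,"wx":0,"wy":0,"wz":0,"claw":1},
  {"dx":0,"dy":0,"dz":8.5,"wx":0,"wy":0,"wz":0,"claw":1},
  {"dx":0,"dy":0,"dz":8.9,"wx":0,"wy":0,"wz":0,"claw":1},
  {"dx":0,"dy":0,"dz":8.9,"wx":0,"wy":0,"wz":0,"claw":1},
])

```text
clock: 9.65
eef_pos: [0.4365, 0.181, 0.0137]
ee_rot: [[-0.998, -0.061, 0.002], [-0.061, 0.998, 0.0], [-0.002, 0.0, -1.0]]
contact_force: [0.1, -0.3, -0.8]
grip_width: 0.0201
```

Emit:
jog_arm([
  {"dx":0,"dy":0,"dz":0.4,"wx":0,"wy":0,"wz":0,"claw":1},
  {"dx":0,"dy":0,"dz":0.6,"wx":0,"wy":0,"wz":0,"claw":1},
  {"dx":0,"dy":0,"dz":0.6,"wx":0,"wy":0,"wz":0,"claw":1},
])

```text
clock: 10.02
eef_pos: [0.4361, 0.1808, 0.0071]
ee_rot: [[-0.998, -0.061, 0.001], [-0.061, 0.998, -0.0], [-0.001, -0.0, -1.0]]
contact_force: [-0.6, 0.0, -1.6]
grip_width: 0.0202
```

Emit:
jog_arm([
  {"dx":0,"dy":0,"dz":0.2,"wx":0,"wy":0,"wz":0,"claw":1},
  {"dx":0,"dy":0,"dz":0.2,"wx":0,"wy":0,"wz":0,"claw":1},
  {"dx":0,"dy":0,"dz":0.2,"wx":0,"wy":0,"wz":0,"claw":0.2},
  {"dx":0,"dy":0,"dz":0.2,"wx":0,"wy":0,"wz":0,"claw":-0.4},
  {"dx":0,"dy":0,"dz":0.2,"wx":0,"wy":0,"wz":0,"claw":-0.8},
  {"dx":0,"dy":0,"dz":0.2,"wx":0,"wy":0,"wz":0,"claw":-0.8},
  {"dx":0,"dy":0,"dz":0.2,"wx":0,"wy":0,"wz":0,"claw":-0.8},
  {"dx":0,"dy":0,"dz":-3,"wx":0,"wy":0,"wz":0,"claw":-0.8},
  {"dx":0,"dy":0,"dz":-7,"wx":0,"wy":0,"wz":0,"claw":-0.8},
  {"dx":0,"dy":0,"dz":-12,"wx":0,"wy":0,"wz":0,"claw":-0.8},
])

```text
clock: 11.28
eef_pos: [0.4354, 0.1806, 0.1277]
ee_rot: [[-0.998, -0.061, -0.0], [-0.061, 0.998, -0.001], [0.0, -0.001, -1.0]]
contact_force: [0.4, 1.2, 0.3]
grip_width: 0.0773
```

Run:
```python
from h import *
from station import arm
im,d=arm.capture('side');cv2.imwrite('pics/s5.png',im)
S=arm.observe();print(S['eef_pos'],S['qpos'].round(2),S['contact_force'])
print(inc(S,(.424,.32,.25),.066))
```

```text
[0.43767577 0.18154482 0.13498492] [ 0.39 -0.12 -0.21  1.47 -0.   -1.24] [-0.0806346  -0.38471096  6.3400779 ]
(array([  0.42,  13.93, -11.47]), array([ 0.0126, -0.0036,  3.137 ]))
```

View pics/s5.png

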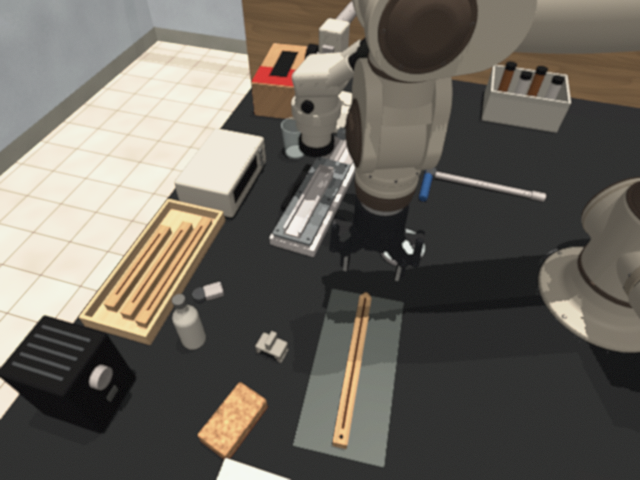

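Emit:
jog_arm([
  {"dx":0,"dy":0,"dz":-2,"wx":0,"wy":0,"wz":0.15,"claw":-0.8},
  {"dx":0,"dy":1,"dz":-4,"wx":0,"wy":0,"wz":0.33,"claw":-0.8},
  {"dx":0,"dy":2,"dz":-6,"wx":0,"wy":0,"wz":0.51,"claw":-0.8},
  {"dx":0,"dy":3.5,"dz":-8,"wx":0,"wy":0,"wz":0.69,"claw":-0.8},
  {"dx":0,"dy":5,"dz":-10,"wx":0,"wy":0,"wz":0.87,"claw":-0.8},
  {"dx":0,"dy":6.5,"dz":-11.5,"wx":0,"wy":0,"wz":1.05,"claw":-0.8},
  {"dx":0,"dy":8,"dz":-11.5,"wx":0,"wy":0,"wz":1.23,"claw":-0.8},
  {"dx":0.2,"dy":10,"dz":-11.5,"wx":0,"wy":0,"wz":1.41,"claw":-0.8},
  {"dx":0.4,"dy":12,"dz":-11.5,"wx":0,"wy":0,"wz":1.59,"claw":-0.8},
  {"dx":0.4,"dy":13.9,"dz":-11.5,"wx":0,"wy":0,"wz":1.77,"claw":-0.8},
])

```text
clock: 12.58
eef_pos: [0.4232, 0.32, 0.2419]
ee_rot: [[0.143, 0.99, 0.001], [0.99, -0.143, -0.0], [0.0, 0.001, -1.0]]
contact_force: [-0.1, -0.9, -0.1]
grip_width: 0.0767
```

Run:
```python
from h import *
from station import arm
S=arm.observe();print(S['eef_pos'],S['qpos'].round(2))
print(inc(S,(.424,.32,.25),.066))
im,d=arm.capture('top');np.savez('top1.npz',im=im,d=d,**arm.calibration('top'));cv2.imwrite('pics/t1.png',im)
```

```text
[0.42322729 0.32004272 0.24191586] [ 0.65  0.04  0.15  1.68 -0.    0.79]
(array([ 0.01,  0.08, -0.81]), array([ 8.0000e-04, -8.0000e-04,  1.3612e+00]))
```

Emit:
jog_arm([
  {"dx":0,"dy":0,"dz":0,"wx":0,"wy":0,"wz":0.18,"claw":-0.8},
  {"dx":0,"dy":0,"dz":0,"wx":0,"wy":0,"wz":0.36,"claw":-0.8},
  {"dx":0,"dy":0,"dz":0,"wx":0,"wy":0,"wz":0.54,"claw":-0.8},
  {"dx":0,"dy":0,"dz":0,"wx":0,"wy":0,"wz":0.72,"claw":-0.8},
  {"dx":0,"dy":0,"dz":0,"wx":0,"wy":0,"wz":0.9,"claw":-0.8},
  {"dx":0,"dy":0,"dz":0,"wx":0,"wy":0,"wz":1.08,"claw":-0.8},
  {"dx":0,"dy":0,"dz":0,"wx":0,"wy":0,"wz":1.26,"claw":-0.8},
  {"dx":0,"dy":0,"dz":0,"wx":0,"wy":0,"wz":1.36,"claw":-0.8},
  {"dx":0,"dy":0,"dz":0,"wx":0,"wy":0,"wz":1.36,"claw":-0.8},
])

```text
clock: 13.75
eef_pos: [0.4234, 0.3192, 0.2419]
ee_rot: [[0.997, 0.075, 0.001], [0.075, -0.997, -0.0], [0.001, 0.0, -1.0]]
contact_force: [0.4, -0.2, 0.6]
grip_width: 0.0768
```

Run:
```python
from h import *
from station import arm
c=arm.calibration('wrist');im,d=arm.capture('wrist');np.savez('wrist3.npz',im=im,d=d,**c);cv2.imwrite('pics/w3.png',im)
S=arm.observe();print(S['qpos'].round(3),S['eef_pos'],S['grip_width'])
```

```text
[ 6.460e-01  4.300e-02  1.500e-01  1.678e+00 -1.000e-03  2.141e+00] [0.42339822 0.31918733 0.24197875] 0.0771366053683982
```

View pics/w3.png

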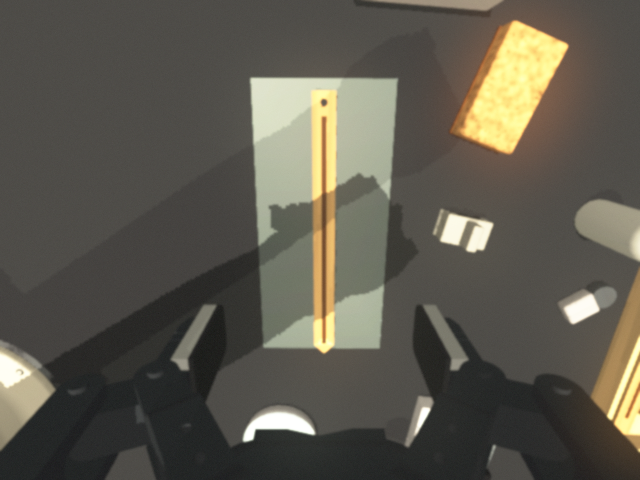

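```bash
cat > ax.py <<'E'
from m import *
def axis(z,box,h,r0,r1):
    u,v,P=mount(z,box,h)
    c=[]
    for r in range(r0,r1):
        k=v==r;c.append([P[k,0].mean(),P[k,1].mean(),np.ptp(P[k,0])])
    c=np.array(c);p=np.polyfit(c[:,1],c[:,0],1)
    e=[v.min(),v.max()];ys=[ray(z,u[v==q].mean(),q+o,h)[1] for q,o in((e[0],-.5),(e[1],.5))]
    print('axis',p.round(4),'w',np.median(c[:,2]).round(4),'ends rows',e,'y',np.round(ys,4),'res',np.std(c[:,0]-np.polyval(p,c[:,1])).round(5))
    return p,ys
E
python3 - <<'E'
from ax import *
z=load('wrist3.npz');p,ys=axis(z,(295,80,350,360),.022,100,330)
# tip lower edge hidden? camera from +y: tip far => top edge visible
from station import arm
S=arm.observe()
a=-np.arctan(p[0]);u=np.array([np.sin(-a),np.cos(a)]);u/=np.linalg.norm(u)
tip=np.array([np.polyval(p,ys[1]),ys[1]]);sq=np.array([np.polyval(p,ys[0]),ys[0]]);print(tip,sq,np.linalg.norm(tip-sq),'yaw',a)
c=tip+u*.14;c2=sq-u*.14;print(c,c2);c=(c+c2)/2;gpt=c+u*.095;print('grasp',gpt)
for h in(.1,.005):print(inc(S,(*gpt,h),a))
E
```

```text
axis [-0.0774  0.4532] w 0.023 ends rows [np.int64(90), np.int64(353)] y [0.4228 0.1415] res 0.00023
[0.44225118 0.14151055] [0.42046757 0.42277693] 0.2821086646356094 yaw 0.0772940424780527
[0.43144079 0.28109255] [0.43127796 0.28319492]
grasp [0.42402375 0.3768601 ]
(array([ 0.49, -5.75, 14.2 ]), array([ 0.0002, -0.0009, -0.001 ]))
(array([ 0.48, -5.75, 23.7 ]), array([ 0.0002, -0.0009, -0.001 ]))
```

Emit:
jog_arm([
  {"dx":0.2,"dy":-2,"dz":4,"wx":0,"wy":0,"wz":-0.001,"claw":-0.6},
  {"dx":0.49,"dy":-4,"dz":8,"wx":0,"wy":0,"wz":-0.001,"claw":-0.6},
  {"dx":0.49,"dy":-5.75,"dz":13,"wx":0,"wy":0,"wz":-0.001,"claw":-0.6},
  {"dx":0.49,"dy":-5.75,"dz":17,"wx":0,"wy":0,"wz":-0.001,"claw":-0.6},
  {"dx":0.49,"dy":-5.75,"dz":20,"wx":0,"wy":0,"wz":-0.001,"claw":-0.6},
  {"dx":0.49,"dy":-5.75,"dz":22.5,"wx":0,"wy":0,"wz":-0.001,"claw":-0.6},
  {"dx":0.49,"dy":-5.75,"dz":23.2,"wx":0,"wy":0,"wz":-0.001,"claw":-0.6},
  {"dx":0.49,"dy":-5.75,"dz":23.2,"wx":0,"wy":0,"wz":-0.001,"claw":-0.6},
  {"dx":0.49,"dy":-5.75,"dz":23.2,"wx":0,"wy":0,"wz":-0.001,"claw":-0.6},
])

```text
clock: 14.92
eef_pos: [0.4249, 0.3776, 0.0114]
ee_rot: [[0.997, 0.075, 0.002], [0.075, -0.997, 0.001], [0.003, -0.001, -1.0]]
contact_force: [-0.3, -0.5, -0.8]
grip_width: 0.0685
```

Run:
```python
from h import *
from station import arm
S=arm.observe();print(S['eef_pos'],S['contact_force']);print(inc(S,(.4240,.3769,.0055),.0773))
```

```text
[0.42489985 0.37755469 0.01142978] [-0.26894146 -0.51756839 -0.77640317]
(array([-0.1 ,  0.06,  0.59]), array([-0.001 , -0.0025, -0.0027]))
```

Emit:
jog_arm([
  {"dx":0,"dy":0,"dz":0.4,"wx":0,"wy":0,"wz":-0.003,"claw":-0.5},
  {"dx":0,"dy":0,"dz":0.5,"wx":0,"wy":0,"wz":-0.003,"claw":0},
  {"dx":0,"dy":0,"dz":0.5,"wx":0,"wy":0,"wz":-0.003,"claw":1},
  {"dx":0,"dy":0,"dz":0.5,"wx":0,"wy":0,"wz":-0.003,"claw":1},
  {"dx":0,"dy":0,"dz":0.5,"wx":0,"wy":0,"wz":-0.003,"claw":1},
  {"dx":0,"dy":0,"dz":0.5,"wx":0,"wy":0,"wz":-0.003,"claw":1},
  {"dx":0,"dy":0,"dz":0.5,"wx":0,"wy":0,"wz":-0.003,"claw":1},
], squeeze=100)

```text
clock: 15.8
eef_pos: [0.4244, 0.3771, 0.0055]
ee_rot: [[0.997, 0.077, 0.001], [0.077, -0.997, 0.0], [0.001, -0.0, -1.0]]
contact_force: [-1.2, -1.4, 4.5]
grip_width: 0.0196
```

Run:
```python
from h import *
from station import arm
c=arm.calibration('wrist');im,d=arm.capture('wrist');np.savez('wrist4.npz',im=im,d=d,**c);cv2.imwrite('pics/w4.png',im)
S=arm.observe();print(S['eef_pos'],S['contact_force'],S['grip_width'])
```

```text
[0.42441251 0.37715166 0.00551837] [-1.10546206 -1.00088893  5.65520542] 0.019467160391737497
```

View pics/w4.png

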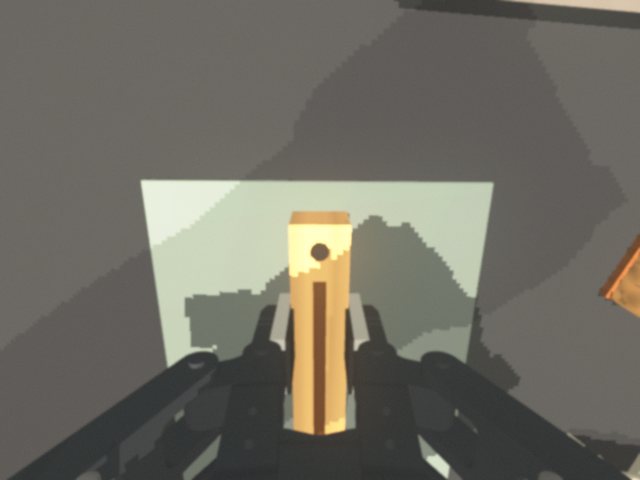

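Run:
```python
from ax import *
z=load('wrist4.npz');g=cv2.cvtColor(z['im'],cv2.COLOR_BGR2GRAY)
print(g[200:236,300].tolist());print(g[200:236,340].tolist())
from station import arm
S=arm.observe()
for r,h in((211,.002),(223.5,.022)):
    for u in(300,340):
        w=ray(z,u,r,h);print(r,w,S['ee_rot'].T@(w-S['eef_pos']))
z=load('wrist2.npz')
p=np.array([.6203,.1035,.04]);R=yawR(-.067)
for r,u,h in((231,319,.046),(246,319,.066)):
    w=ray(z,u,r,h);print('tip in holder',w,R.T@(w-p))
z=load('wrist3.npz')
print('w3 sq', ray(z,324,89.5,.022),'bottom', ray(z,324,89.5,.002))
```

```text
[209, 208, 208, 210, 209, 209, 210, 208, 209, 209, 203, 188, 176, 173, 174, 174, 173, 172, 173, 173, 174, 174, 176, 188, 221, 242, 247, 247, 247, 247, 247, 247, 247, 247, 247, 247]
[208, 206, 208, 208, 209, 208, 207, 208, 207, 208, 203, 190, 179, 176, 174, 177, 175, 175, 174, 175, 176, 172, 176, 180, 214, 240, 245, 246, 247, 247, 247, 247, 247, 247, 247, 247]
211 [0.41332629 0.42149078 0.002     ] [-0.00764939 -0.04505952  0.00351683]
211 [0.4295029  0.42271753 0.002     ] [ 0.00857364 -0.04503894  0.00353921]
223.5 [0.41421611 0.42209537 0.022     ] [-0.00668813 -0.0455979  -0.01648176]
223.5 [0.42833743 0.42316497 0.022     ] [ 0.00747361 -0.04557866 -0.01646222]
tip in holder [0.62248738 0.14299696 0.046     ] [-0.00046184 -0.03955479 -0.006     ]
tip in holder [0.62249672 0.14396546 0.066     ] [-0.00051737 -0.04052174 -0.026     ]
w3 sq [0.42063612 0.42274307 0.022     ] bottom [0.42083478 0.42392577 0.002     ]
```

Run:
```python
from ax import *
from station import arm
S=arm.observe()
for p,a in(((.46,.37,.13),.077),((.55,.31,.13),0),((.629,.24,.11),-.068),((.629,.24,.10),-.068)):print(inc(S,p,a))
```

```text
(array([  3.51,   0.98, -12.44]), array([-0.0002, -0.0014, -0.    ]))
(array([ 12.02,   7.66, -12.43]), array([-0.0003, -0.0014,  0.077 ]))
(array([ 19.36,  15.25, -10.42]), array([-0.0003, -0.0014,  0.145 ]))
(array([19.36, 15.25, -9.42]), array([-0.0003, -0.0014,  0.145 ]))
```

Emit:
jog_arm([
  {"dx":0,"dy":0,"dz":-2,"wx":0,"wy":-0.001,"wz":0,"claw":1},
  {"dx":0,"dy":0,"dz":-5,"wx":0,"wy":-0.001,"wz":0,"claw":1},
  {"dx":1,"dy":0.5,"dz":-8.5,"wx":0,"wy":-0.001,"wz":0,"claw":1},
  {"dx":3.5,"dy":1.2,"dz":-12,"wx":0,"wy":-0.001,"wz":0.01,"claw":1},
  {"dx":6.5,"dy":3.5,"dz":-12.4,"wx":0,"wy":-0.001,"wz":0.03,"claw":1},
  {"dx":9.5,"dy":5.7,"dz":-12.4,"wx":0,"wy":-0.001,"wz":0.06,"claw":1},
  {"dx":12.5,"dy":8.2,"dz":-12.4,"wx":0,"wy":-0.001,"wz":0.09,"claw":1},
  {"dx":15.5,"dy":11,"dz":-11.5,"wx":0,"wy":-0.001,"wz":0.12,"claw":1},
  {"dx":18,"dy":13.8,"dz":-10.5,"wx":0,"wy":-0.001,"wz":0.145,"claw":1},
  {"dx":19.36,"dy":15.25,"dz":-9.6,"wx":0,"wy":-0.001,"wz":0.145,"claw":1},
])

```text
clock: 17.1
eef_pos: [0.6298, 0.2385, 0.1]
ee_rot: [[0.998, -0.069, -0.001], [-0.069, -0.998, -0.0], [-0.001, 0.0, -1.0]]
contact_force: [-0.1, 0.3, -2.3]
grip_width: 0.0197
```

Run:
```python
from ax import *
from station import arm
im,d=arm.capture('side');cv2.imwrite('pics/s6.png',im)
S=arm.observe();print(S['eef_pos'],S['ee_rot'].round(4),S['contact_force'],S['moment'])
for p,a in(((.6199,.1005,.095),-.068),):print(inc(S,p,a))
```

```text
[0.63043985 0.23724606 0.09854811] [[ 0.9976 -0.0696 -0.0019]
 [-0.0696 -0.9976 -0.0014]
 [-0.0018  0.0016 -1.    ]] [-0.41429088 -2.05079515 -3.11481744] [ 0.0335034   0.12257552 -0.03976972]
(array([-0.1 , 13.71,  0.38]), array([ 0.0016,  0.0018, -0.0017]))
```

View pics/s6.png

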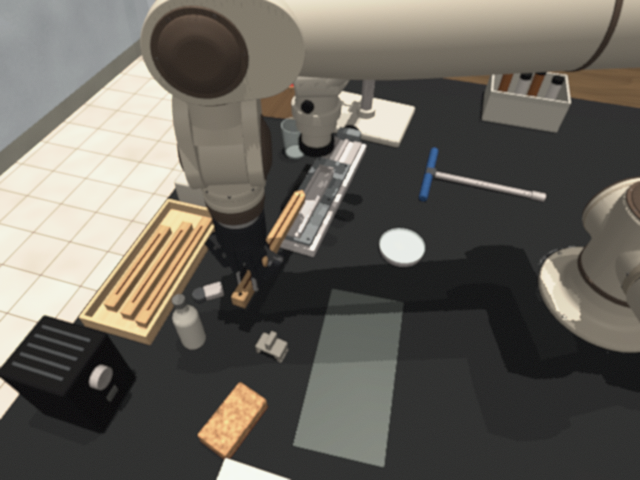

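Emit:
jog_arm([
  {"dx":0,"dy":1.5,"dz":0.1,"wx":0.001,"wy":0.001,"wz":0,"claw":1},
  {"dx":0,"dy":4,"dz":0.2,"wx":0.001,"wy":0.001,"wz":0,"claw":1},
  {"dx":0,"dy":6.5,"dz":0.3,"wx":0.001,"wy":0.001,"wz":0,"claw":1},
  {"dx":-0.1,"dy":9,"dz":0.3,"wx":0.001,"wy":0.001,"wz":0,"claw":1},
  {"dx":-0.1,"dy":11.5,"dz":0.3,"wx":0.001,"wy":0.001,"wz":0,"claw":1},
  {"dx":-0.1,"dy":13,"dz":0.3,"wx":0.001,"wy":0.001,"wz":0,"claw":1},
  {"dx":-0.1,"dy":13.5,"dz":0.3,"wx":0.001,"wy":0.001,"wz":0,"claw":1},
  {"dx":-0.1,"dy":13.5,"dz":0.3,"wx":0.001,"wy":0.001,"wz":0,"claw":1},
  {"dx":-0.1,"dy":13.5,"dz":0.3,"wx":0.001,"wy":0.001,"wz":0,"claw":1},
])

```text
clock: 18.27
eef_pos: [0.6188, 0.1059, 0.0982]
ee_rot: [[0.998, -0.067, 0.001], [-0.067, -0.998, 0.001], [0.001, -0.001, -1.0]]
contact_force: [0.0, -0.0, -1.3]
grip_width: 0.0196
```

Run:
```python
from ax import *
from station import arm
im,d=arm.capture('side');cv2.imwrite('pics/s7.png',cv2.resize(im[100:300,200:440],None,fx=3,fy=3))
S=arm.observe();print(S['eef_pos'],S['ee_rot'].round(4),S['contact_force'],S['moment'])
for p,a in(((.6199,.1005,.052),-.068),):print(inc(S,p,a))
```

```text
[0.61879347 0.10591977 0.09819098] [[ 9.977e-01 -6.710e-02  1.000e-03]
 [-6.710e-02 -9.977e-01  9.000e-04]
 [ 9.000e-04 -1.000e-03 -1.000e+00]] [-0.16444943  0.29552257 -1.17919918] [0.11008795 0.02110586 0.03077944]
(array([0.14, 0.54, 4.62]), array([-0.001 , -0.0009,  0.0008]))
```

View pics/s7.png

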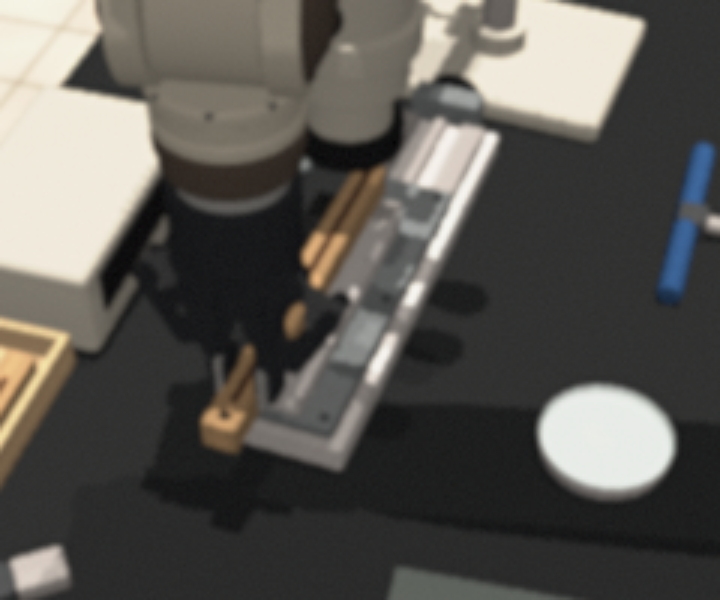

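Emit:
jog_arm([
  {"dx":0.12,"dy":0.5,"dz":0.3,"wx":0,"wy":0,"wz":0,"claw":1},
  {"dx":0.12,"dy":0.5,"dz":0.8,"wx":0,"wy":0,"wz":0,"claw":1},
  {"dx":0.12,"dy":0.5,"dz":1.6,"wx":0,"wy":0,"wz":0,"claw":1},
  {"dx":0.12,"dy":0.5,"dz":2.4,"wx":0,"wy":0,"wz":0,"claw":1},
  {"dx":0.12,"dy":0.5,"dz":2.9,"wx":0,"wy":0,"wz":0,"claw":1},
  {"dx":0.12,"dy":0.5,"dz":2.9,"wx":0,"wy":0,"wz":0,"claw":1},
])

```text
clock: 19.08
eef_pos: [0.6194, 0.1002, 0.0687]
ee_rot: [[0.998, -0.068, 0.0], [-0.068, -0.998, 0.001], [0.0, -0.001, -1.0]]
contact_force: [-0.4, -0.2, -0.9]
grip_width: 0.0196
```

Emit:
jog_arm([
  {"dx":0.03,"dy":0,"dz":0.4,"wx":0,"wy":0,"wz":0,"claw":1},
  {"dx":0.03,"dy":0,"dz":0.8,"wx":0,"wy":0,"wz":0,"claw":1},
  {"dx":0.03,"dy":0,"dz":1.2,"wx":0,"wy":0,"wz":0,"claw":1},
  {"dx":0.03,"dy":0,"dz":1.5,"wx":0,"wy":0,"wz":0,"claw":1},
  {"dx":0.03,"dy":0,"dz":1.5,"wx":0,"wy":0,"wz":0,"claw":1},
])

```text
clock: 19.7
eef_pos: [0.6198, 0.1002, 0.0539]
ee_rot: [[0.998, -0.068, 0.001], [-0.068, -0.998, 0.001], [0.0, -0.001, -1.0]]
contact_force: [0.5, -0.0, -0.8]
grip_width: 0.0194
```

No contact yet; bottom is about 4 mm above the floor and inside the walls.

Emit:
jog_arm([
  {"dx":0,"dy":0,"dz":0.2,"wx":0,"wy":0,"wz":0,"claw":1},
  {"dx":0,"dy":0,"dz":0.4,"wx":0,"wy":0,"wz":0,"claw":1},
  {"dx":0,"dy":0,"dz":0.4,"wx":0,"wy":0,"wz":0,"claw":1},
])

```text
clock: 20.08
eef_pos: [0.6199, 0.1002, 0.0502]
ee_rot: [[0.998, -0.068, 0.001], [-0.068, -0.998, 0.001], [0.001, -0.001, -1.0]]
contact_force: [-0.5, 0.1, -1.6]
grip_width: 0.02
```

Run:
```python
from ax import *
from station import arm
S=arm.observe()
c=arm.calibration('wrist');im,d=arm.capture('wrist');np.savez('wrist5.npz',im=im,d=d,**c);cv2.imwrite('pics/w5.png',im)
print(S['eef_pos'],S['contact_force'],S['moment'])
```

```text
[0.61994926 0.10020509 0.05019642] [-0.54164446  0.06505656 -1.62771574] [ 0.03121254 -0.02016523  0.05719743]
```

View pics/w5.png

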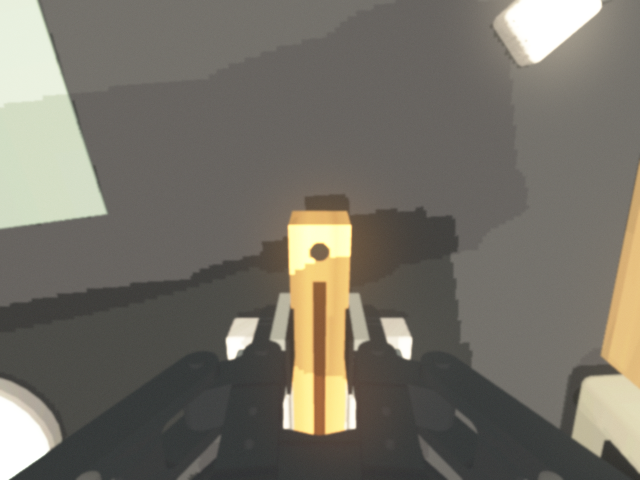

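Emit:
jog_arm([
  {"dx":0,"dy":0.08,"dz":0,"wx":0,"wy":0,"wz":0,"claw":1},
  {"dx":0,"dy":0.16,"dz":0,"wx":0,"wy":0,"wz":0,"claw":1},
  {"dx":0,"dy":0.16,"dz":0,"wx":0,"wy":0,"wz":0,"claw":1},
])

```text
clock: 20.5
eef_pos: [0.6199, 0.0985, 0.0503]
ee_rot: [[0.998, -0.068, 0.001], [-0.068, -0.998, 0.001], [0.001, -0.001, -1.0]]
contact_force: [-0.5, -0.1, -2.2]
grip_width: 0.0199
```

Emit:
jog_arm([
  {"dx":0,"dy":0,"dz":0,"wx":0,"wy":0,"wz":0,"claw":0.4},
  {"dx":0,"dy":0,"dz":0,"wx":0,"wy":0,"wz":0,"claw":0},
  {"dx":0,"dy":0,"dz":0,"wx":0,"wy":0,"wz":0,"claw":-0.4},
  {"dx":0,"dy":0,"dz":0,"wx":0,"wy":0,"wz":0,"claw":-0.6},
  {"dx":0,"dy":0,"dz":0,"wx":0,"wy":0,"wz":0,"claw":-0.6},
  {"dx":0,"dy":0,"dz":-1,"wx":0,"wy":0,"wz":0,"claw":-0.6},
  {"dx":0,"dy":0,"dz":-3,"wx":0,"wy":0,"wz":0,"claw":-0.6},
  {"dx":0,"dy":-1,"dz":-6,"wx":0,"wy":0,"wz":0,"claw":-0.6},
  {"dx":0,"dy":-4,"dz":-10,"wx":0,"wy":0,"wz":0,"claw":-0.6},
  {"dx":0,"dy":-6,"dz":-13,"wx":0,"wy":0,"wz":0,"claw":-0.6},
])

```text
clock: 21.75
eef_pos: [0.6242, 0.1593, 0.1841]
ee_rot: [[0.998, -0.068, 0.004], [-0.068, -0.998, 0.002], [0.004, -0.002, -1.0]]
contact_force: [1.3, -0.3, -1.1]
grip_width: 0.0685
```

Run:
```python
from ax import *
from station import arm
S=arm.observe();print(S['eef_pos'])
print(inc(S,(.59,.24,.25),-.1))
```

```text
[0.62417891 0.15934622 0.18411749]
(array([-3.93, -7.83, -6.59]), array([-0.0021, -0.0039,  0.0321]))
```

Emit:
jog_arm([
  {"dx":-1,"dy":-3,"dz":-3,"wx":-0.002,"wy":-0.004,"wz":0.03,"claw":-0.6},
  {"dx":-3,"dy":-6,"dz":-6,"wx":-0.002,"wy":-0.004,"wz":0.03,"claw":-0.6},
  {"dx":-3.9,"dy":-7.8,"dz":-6.6,"wx":-0.002,"wy":-0.004,"wz":0.03,"claw":-0.6},
  {"dx":-3.9,"dy":-7.8,"dz":-6.6,"wx":-0.002,"wy":-0.004,"wz":0.03,"claw":-0.6},
  {"dx":-3.9,"dy":-7.8,"dz":-6.6,"wx":-0.002,"wy":-0.004,"wz":0.03,"claw":-0.6},
])

```text
clock: 22.38
eef_pos: [0.5902, 0.2381, 0.2453]
ee_rot: [[0.995, -0.098, -0.004], [-0.098, -0.995, -0.002], [-0.004, 0.002, -1.0]]
contact_force: [-0.1, -0.4, -0.1]
grip_width: 0.0682
```

Run:
```python
from ax import *
from station import arm
c=arm.calibration('wrist');im,d=arm.capture('wrist');np.savez('wrist6.npz',im=im,d=d,**c);cv2.imwrite('pics/w6.png',im)
im,d=arm.capture('side');np.savez('side6.npz',im=im,d=d,**arm.calibration('side'));cv2.imwrite('pics/s8.png',cv2.resize(im[100:300,200:440],None,fx=3,fy=3))
print(arm.observe()['eef_pos'])
```

```text
[0.59027243 0.23776958 0.24530904]
```

View pics/w6.png

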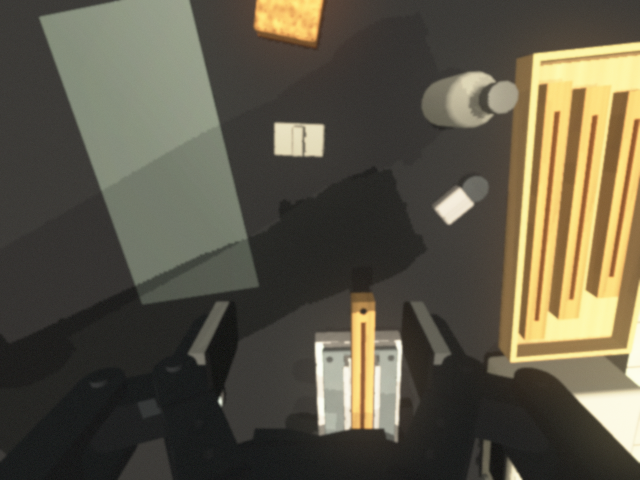

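View pics/s8.png

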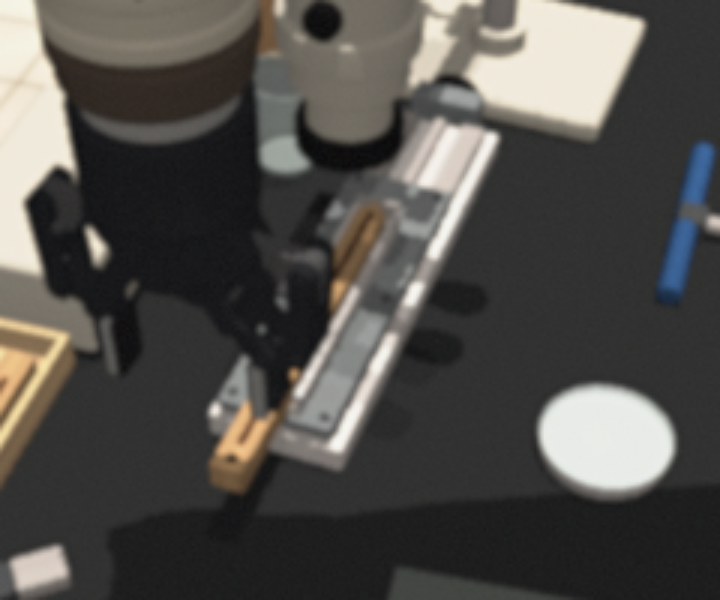

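Run:
```python
from ax import *
z=load('wrist6.npz');im=z['im'];g=cv2.cvtColor(im,cv2.COLOR_BGR2GRAY)
print(g[285:315,357].tolist(),g[285:315,368].tolist())
p,ys=axis(z,(345,300,380,430),.066,310,420)
for r,h in((292.5,.046),(302,.066)):print(ray(z,363,r,h))
# clip
b=(262,110,335,170);cv2.imwrite('pics/w6c.png',cv2.resize(im[b[1]:b[3],b[0]:b[2]],None,fx=8,fy=8,interpolation=cv2.INTER_CUBIC))
s=load('side6.npz');a=load('side0.npz');i=np.hstack([cv2.resize(q['im'][145:205,285:345],None,fx=6,fy=6,interpolation=cv2.INTER_CUBIC) for q in(a,s)]);cv2.imwrite('pics/tipc.png',i)
W=cloud(s);k=(abs(W[...,1]-.12)<.03)&(abs(W[...,0]-.62)<.009)&(W[...,2]>.03)&(W[...,2]<.09);print(np.median(W[k],0),k.sum())
```

```text
[39, 37, 36, 37, 35, 40, 44, 60, 79, 92, 95, 98, 96, 94, 94, 95, 105, 121, 135, 142, 143, 145, 142, 144, 144, 147, 164, 194, 212, 219] [39, 40, 40, 41, 42, 40, 47, 62, 77, 86, 87, 88, 89, 89, 90, 93, 102, 121, 135, 139, 139, 138, 137, 140, 136, 146, 171, 195, 208, 213]
axis [0.0702 0.6128] w 0.0237 ends rows [np.int64(300), np.int64(429)] y [ 0.1462 -0.0138] res 0.0002
[0.62507888 0.14334388 0.046     ]
[0.62290551 0.1434785  0.066     ]
[0.61854703 0.1256809  0.06477498] 272
```

View pics/tipc.png

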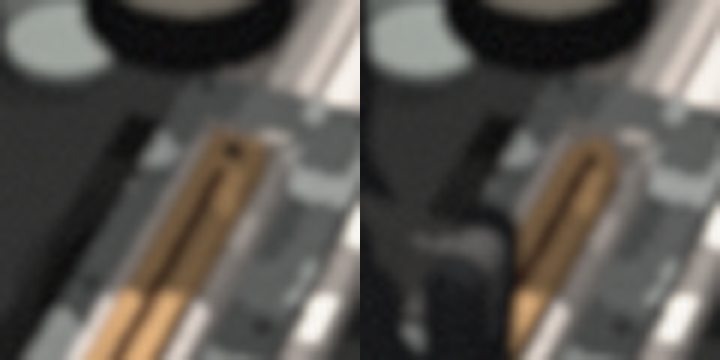

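View pics/w6c.png

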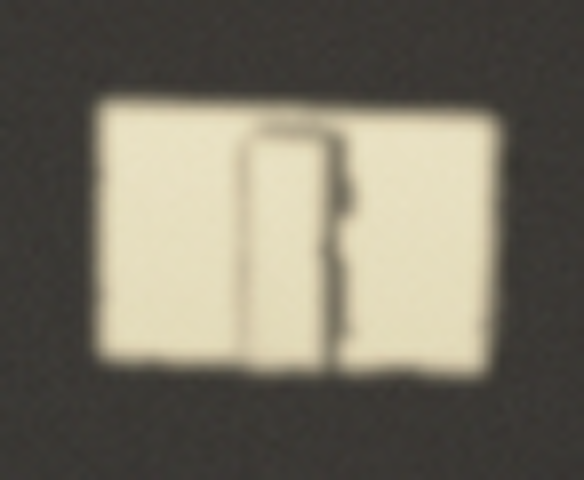

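Run:
```python
from ax import *
z=load('wrist6.npz');s=8;b=(262,110);q=lambda x,y:(b[0]+x/s-.5*(1-1/s),b[1]+y/s-.5*(1-1/s))
A=[]
for n,pts,h in(('plate',[(96,98),(500,112),(490,380),(96,362)],.0245),('ribt',[(245,125),(330,130),(325,370),(240,365)],.0465)):
    w=np.array([ray(z,*q(*p),h)[:2] for p in pts]);print(n,w.round(4).tolist(),w.mean(0),'yaw x',np.arctan2(*(w[1]-w[0]+w[2]-w[3])[::-1]),'yaw y',-np.arctan2(*(w[0]-w[3]+w[1]-w[2])))
W=cloud(z);print(np.nanmedian(W[130:150,278:290,2]),np.nanmedian(W[130:150,295:302,2]))
from station import arm
S=arm.observe()
for h in(.1,.028):print(inc(S,(.5757,.2988,h),-.135))
```

```text
plate [[0.5545, 0.3171], [0.6013, 0.3109], [0.5972, 0.2803], [0.5503, 0.2871]] [0.57579095 0.29884581] yaw x -0.13772489271008073 yaw y -0.13574476691591833
ribt [[0.5731, 0.3129], [0.5823, 0.3114], [0.5788, 0.2857], [0.5693, 0.2872]] [0.57588167 0.29927562] yaw x -0.15575735319874096 yaw y -0.13912109055320176
0.02453301343030958 0.046551360945985255
(array([-1.99, -5.96, 14.53]), array([0.0021, 0.0043, 0.036 ]))
(array([-1.96, -5.97, 21.73]), array([0.0021, 0.0043, 0.036 ]))
```

Emit:
jog_arm([
  {"dx":-1,"dy":-3,"dz":4,"wx":0.002,"wy":0.004,"wz":0.038,"claw":-0.2},
  {"dx":-1.97,"dy":-5.98,"dz":9,"wx":0.002,"wy":0.004,"wz":0.038,"claw":-0.2},
  {"dx":-1.97,"dy":-5.98,"dz":14,"wx":0.002,"wy":0.004,"wz":0.038,"claw":-0.2},
  {"dx":-1.97,"dy":-5.98,"dz":16,"wx":0.002,"wy":0.004,"wz":0.038,"claw":-0.2},
  {"dx":-1.97,"dy":-5.98,"dz":16,"wx":0.002,"wy":0.004,"wz":0.038,"claw":-0.2},
  {"dx":-1.97,"dy":-5.98,"dz":16,"wx":0.002,"wy":0.004,"wz":0.038,"claw":-0.2},
])

```text
clock: 23.22
eef_pos: [0.5766, 0.2998, 0.0876]
ee_rot: [[0.991, -0.136, 0.002], [-0.136, -0.991, 0.001], [0.002, -0.002, -1.0]]
contact_force: [0.2, -0.3, -0.5]
grip_width: 0.0513
```

Run:
```python
from ax import *
from station import arm
S=arm.observe()
c=arm.calibration('wrist');im,d=arm.capture('wrist');np.savez('wrist7.npz',im=im,d=d,**c);cv2.imwrite('pics/w7.png',im)
print(S['eef_pos'],S['grip_width']);print(inc(S,(.5758,.2991,.0285),-.137))
```

```text
[0.57655334 0.2997947  0.08755297] 0.05125901639334173
(array([-0.08,  0.09,  5.91]), array([-0.0016, -0.0021,  0.0002]))
```

View pics/w7.png

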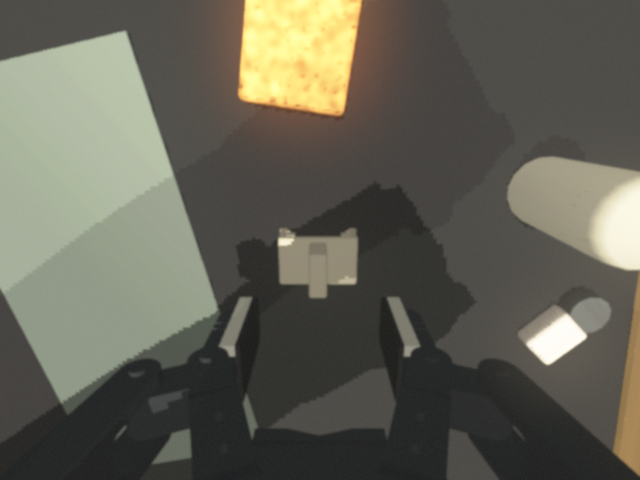

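Emit:
jog_arm([
  {"dx":-0.08,"dy":0.08,"dz":2,"wx":-0.002,"wy":-0.002,"wz":0,"claw":-0.2},
  {"dx":-0.08,"dy":0.08,"dz":4,"wx":-0.002,"wy":-0.002,"wz":0,"claw":-0.2},
  {"dx":-0.08,"dy":0.08,"dz":5.3,"wx":-0.002,"wy":-0.002,"wz":0,"claw":-0.2},
  {"dx":-0.08,"dy":0.08,"dz":5.7,"wx":-0.002,"wy":-0.002,"wz":0,"claw":-0.2},
  {"dx":-0.08,"dy":0.08,"dz":5.7,"wx":-0.002,"wy":-0.002,"wz":0,"claw":-0.2},
  {"dx":-0.08,"dy":0.08,"dz":5.7,"wx":-0.002,"wy":-0.002,"wz":0,"claw":-0.2},
])

```text
clock: 24.02
eef_pos: [0.5754, 0.2997, 0.0301]
ee_rot: [[0.991, -0.136, -0.0], [-0.136, -0.991, -0.001], [-0.0, 0.001, -1.0]]
contact_force: [-0.5, 0.2, -0.5]
grip_width: 0.0507
```

Run:
```python
from ax import *
from station import arm
S=arm.observe()
print(S['eef_pos'],S['grip_width']);print(inc(S,(.5758,.2991,.0285),-.137))
```

```text
[0.57540564 0.29965519 0.03009903] 0.0506721783015533
(array([0.05, 0.05, 0.16]), array([0.0005, 0.0001, 0.0011]))
```

Emit:
jog_arm([
  {"dx":0.04,"dy":0.05,"dz":0.15,"wx":0,"wy":0,"wz":0,"claw":0.2},
  {"dx":0.04,"dy":0.05,"dz":0.15,"wx":0,"wy":0,"wz":0,"claw":0.5},
  {"dx":0.04,"dy":0.05,"dz":0.15,"wx":0,"wy":0,"wz":0,"claw":1},
  {"dx":0.04,"dy":0.05,"dz":0.15,"wx":0,"wy":0,"wz":0,"claw":1},
  {"dx":0.04,"dy":0.05,"dz":0.15,"wx":0,"wy":0,"wz":0,"claw":1},
  {"dx":0.04,"dy":0.05,"dz":0.15,"wx":0,"wy":0,"wz":0,"claw":1},
  {"dx":0.04,"dy":0.05,"dz":0.15,"wx":0,"wy":0,"wz":0,"claw":1},
], squeeze=80)

```text
clock: 24.9
eef_pos: [0.5755, 0.2989, 0.0281]
ee_rot: [[0.991, -0.136, -0.001], [-0.136, -0.991, -0.001], [-0.001, 0.001, -1.0]]
contact_force: [-0.4, -0.2, 4.0]
grip_width: 0.0081
```

Run:
```python
from ax import *
from station import arm
S=arm.observe()
print(S['eef_pos'],S['grip_width'],S['contact_force'])
for p,a in(((.5758,.2991,.15),-.137),((.63,.22,.17),-.068),((.6163,.0482,.15),-.068)):print(inc(S,p,a))
```

```text
[0.57548391 0.29894357 0.02812988] 0.008062764853389873 [-0.38087815 -0.17051536  4.00348401]
(array([ 2.000e-02, -1.000e-02, -1.219e+01]), array([0.0009, 0.0007, 0.001 ]))
(array([  6.46,   7.1 , -14.18]), array([ 0.0009,  0.0007, -0.068 ]))
(array([  7.44,  24.3 , -12.17]), array([ 0.0009,  0.0007, -0.068 ]))
```

Emit:
jog_arm([
  {"dx":0,"dy":0,"dz":-2,"wx":0,"wy":0,"wz":0,"claw":1},
  {"dx":0,"dy":0,"dz":-5,"wx":0,"wy":0,"wz":0,"claw":1},
  {"dx":1,"dy":1,"dz":-8,"wx":0,"wy":0,"wz":-0.02,"claw":1},
  {"dx":3,"dy":3.5,"dz":-11,"wx":0,"wy":0,"wz":-0.04,"claw":1},
  {"dx":5,"dy":6,"dz":-12.2,"wx":0,"wy":0,"wz":-0.068,"claw":1},
  {"dx":6.4,"dy":8,"dz":-12.2,"wx":0,"wy":0,"wz":-0.068,"claw":1},
  {"dx":6.4,"dy":8,"dz":-12.2,"wx":0,"wy":0,"wz":-0.068,"claw":1},
])

```text
clock: 25.78
eef_pos: [0.6285, 0.2095, 0.1494]
ee_rot: [[0.997, -0.071, -0.002], [-0.071, -0.997, -0.001], [-0.002, 0.001, -1.0]]
contact_force: [-0.2, 0.7, -1.1]
grip_width: 0.0082
```

Run:
```python
from ax import *
from station import arm
S=arm.observe();print(S['eef_pos'],S['qpos'].round(3))
for n in('side','top'):
    im,d=arm.capture(n);np.savez(n+'8.npz',im=im,d=d,**arm.calibration(n));cv2.imwrite(f'pics/{n}8.png',im)
```

```text
[0.62850396 0.20950569 0.14944128] [ 3.220e-01  3.500e-01  3.270e-01  1.550e+00 -1.000e-03  1.964e+00]
```

View pics/top8.png

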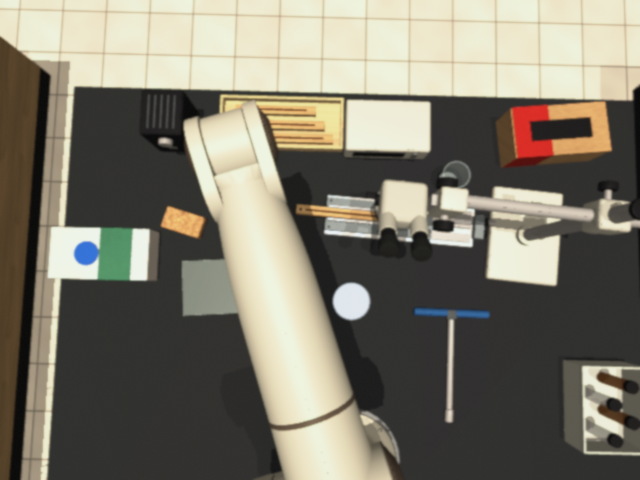

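View pics/side8.png

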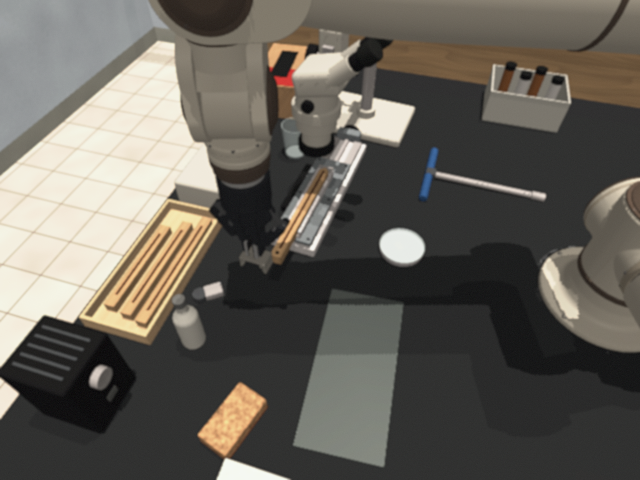

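Run:
```python
from ax import *
a=.322
P=[]
for n in('top8','side8'):
    z=load(n+'.npz');b=cloud(z)
    z0=load(n[:-1]+'0.npz');d0=z0['d'];m=(z['d']>0)&((d0-z['d']>.05))
    P.append(b[m])
P=np.vstack(P)
c,s=np.cos(a),np.sin(a);L=np.stack([P[:,0]*c+P[:,1]*s,-P[:,0]*s+P[:,1]*c,P[:,2]],1)
for r in np.arange(.42,.78,.03):
    k=(abs(L[:,0]-r)<.015)&(L[:,2]>.25)
    q=L[k]
    if len(q)<20: continue
    print(r.round(2),'lat min/max',np.percentile(q[:,1],[1,99]).round(3),'z',np.percentile(q[:,2],[1,99]).round(3),end=' | ')
    for lo in np.arange(.25,.75,.1):
        w=q[(q[:,2]>=lo)&(q[:,2]<lo+.1)]
        if len(w)>5: print(lo.round(2),np.percentile(w[:,1],[1,99]).round(3),end=' ')
    print()
# microscope extents in that polar frame for target az .0746
z=load('side0.npz');B=np.vstack([cloud(load(n))[(slice(20,260),slice(280,480))].reshape(-1,3) for n in('side0.npz','top0.npz')])
a=np.arctan2(.046,.616);c,s=np.cos(a),np.sin(a)
k=(B[:,2]>.12)&(B[:,0]>.44)&(B[:,0]<.7)&(B[:,1]>-.2)&(B[:,1]<.08);B=B[k]
L=np.stack([B[:,0]*c+B[:,1]*s,-B[:,0]*s+B[:,1]*c,B[:,2]],1)
for lo in np.arange(.12,.5,.04):
    w=L[(L[:,2]>=lo)&(L[:,2]<lo+.04)]
    if len(w)>5: print('scope z',lo.round(2),'lat max',np.percentile(w[:,1],[98,100]).round(3),'r',np.percentile(w[:,0],[2,98]).round(3))
```

```text
0.42 lat min/max [-0.056  0.06 ] z [0.519 0.628] | 0.45 [0.029 0.057] 0.55 [-0.056  0.06 ] 
0.45 lat min/max [-0.056  0.059] z [0.521 0.628] | 0.45 [0.028 0.056] 0.55 [-0.056  0.059] 
0.48 lat min/max [-0.055  0.058] z [0.522 0.629] | 0.45 [0.026 0.054] 0.55 [-0.055  0.058] 
0.51 lat min/max [-0.053  0.056] z [0.525 0.628] | 0.45 [0.026 0.052] 0.55 [-0.053  0.056] 
0.54 lat min/max [-0.05   0.054] z [0.529 0.627] | 0.45 [0.024 0.049] 0.55 [-0.05   0.054] 
0.57 lat min/max [-0.048  0.051] z [0.533 0.625] | 0.45 [0.022 0.051] 0.55 [-0.048  0.051] 
0.6 lat min/max [-0.048  0.052] z [0.425 0.626] | 0.35 [-0.014  0.032] 0.45 [-0.009  0.052] 0.55 [-0.049  0.052] 
0.63 lat min/max [-0.052  0.059] z [0.258 0.63 ] | 0.25 [-0.001  0.033] 0.35 [0.002 0.049] 0.45 [-0.027  0.052] 0.55 [-0.056  0.06 ] 
0.66 lat min/max [-0.055  0.062] z [0.257 0.632] | 0.25 [0.014 0.039] 0.35 [0.018 0.045] 0.45 [0.032 0.058] 0.55 [-0.059  0.062] 
0.69 lat min/max [-0.05   0.061] z [0.284 0.63 ] | 0.25 [-0.004  0.037] 0.35 [0.015 0.048] 0.45 [0.019 0.055] 0.55 [-0.056  0.062] 
0.72 lat min/max [-0.043  0.052] z [0.403 0.612] | 0.35 [0.022 0.049] 0.45 [0.013 0.05 ] 0.55 [-0.047  0.052] 
scope z 0.16 lat max [-0.082 -0.08 ] r [0.566 0.634]
scope z 0.2 lat max [-0.079 -0.077] r [0.563 0.633]
scope z 0.24 lat max [-0.071 -0.066] r [0.557 0.645]
scope z 0.28 lat max [-0.069 -0.066] r [0.538 0.636]
scope z 0.32 lat max [-0.068 -0.063] r [0.541 0.635]
scope z 0.36 lat max [-0.058 -0.054] r [0.483 0.607]
scope z 0.4 lat max [-0.057 -0.054] r [0.484 0.524]
```

Run:
```python
from ax import *
from station import arm
S=arm.observe();print(S['eef_pos'],S['ee_rot'].round(4))
for p,a in(((.618,.08,.125),-.068),((.616,.049,.11),-.068)):print(inc(S,p,a))
```

```text
[0.62766379 0.21110705 0.14913354] [[ 0.9976 -0.0687 -0.0025]
 [-0.0687 -0.9976 -0.0011]
 [-0.0024  0.0013 -1.    ]]
(array([-0.06, 13.14,  2.43]), array([ 0.0013,  0.0024, -0.0007]))
(array([-0.04, 16.25,  3.93]), array([ 0.0013,  0.0024, -0.0007]))
```

Emit:
jog_arm([
  {"dx":0,"dy":2,"dz":0,"wx":0.001,"wy":0.002,"wz":0,"claw":1},
  {"dx":0,"dy":5,"dz":0.3,"wx":0.001,"wy":0.002,"wz":0,"claw":1},
  {"dx":0,"dy":8,"dz":0.8,"wx":0.001,"wy":0.002,"wz":0,"claw":1},
  {"dx":0,"dy":11,"dz":1.5,"wx":0.001,"wy":0.002,"wz":0,"claw":1},
  {"dx":-0.05,"dy":13.5,"dz":2.4,"wx":0.001,"wy":0.002,"wz":0,"claw":1},
  {"dx":-0.05,"dy":15,"dz":2.4,"wx":0.001,"wy":0.002,"wz":0,"claw":1},
  {"dx":-0.05,"dy":16,"dz":2.4,"wx":0.001,"wy":0.002,"wz":0,"claw":1},
  {"dx":-0.05,"dy":16.1,"dz":2.4,"wx":0.001,"wy":0.002,"wz":0,"claw":1},
  {"dx":-0.05,"dy":16.1,"dz":2.4,"wx":0.001,"wy":0.002,"wz":0,"claw":1},
])

```text
clock: 27.0
eef_pos: [0.6168, 0.051, 0.1263]
ee_rot: [[0.998, -0.067, 0.001], [-0.067, -0.998, 0.0], [0.001, -0.0, -1.0]]
contact_force: [0.3, 0.4, -0.2]
grip_width: 0.0078
```

Run:
```python
from ax import *
from station import arm
S=arm.observe();print(S['eef_pos'],S['ee_rot'].round(4))
c=arm.calibration('wrist');im,d=arm.capture('wrist');np.savez('wrist9.npz',im=im,d=d,**c);cv2.imwrite('pics/w9.png',im)
for p,a in(((.616,.049,.09),-.068),):print(inc(S,p,a))
im,d=arm.capture('side');cv2.imwrite('pics/s9.png',cv2.resize(im[60:260,200:440],None,fx=3,fy=3))
```

```text
[0.61676554 0.0510103  0.12628933] [[ 9.977e-01 -6.740e-02  1.300e-03]
 [-6.740e-02 -9.977e-01  0.000e+00]
 [ 1.300e-03 -1.000e-04 -1.000e+00]]
(array([-0.07,  0.21,  3.63]), array([-0.0001, -0.0013,  0.0005]))
```

View pics/w9.png

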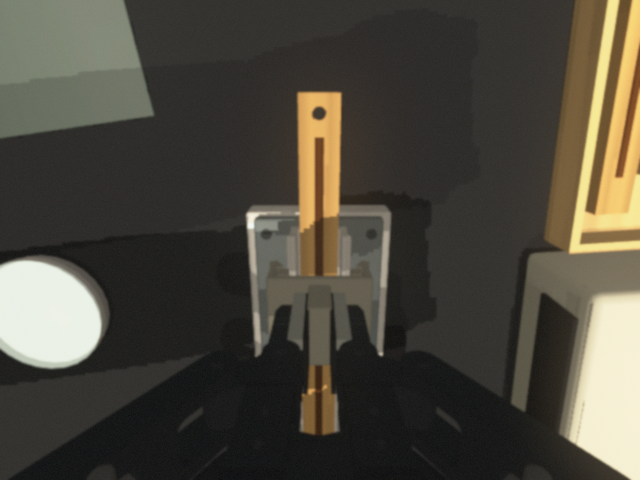

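View pics/s9.png

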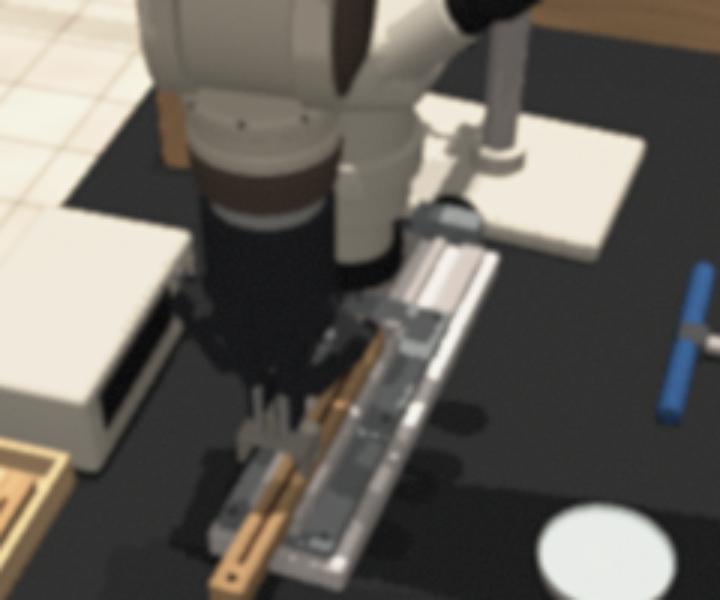

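Emit:
jog_arm([
  {"dx":-0.03,"dy":0.2,"dz":0.5,"wx":0,"wy":-0.001,"wz":0,"claw":1},
  {"dx":-0.03,"dy":0.2,"dz":1.5,"wx":0,"wy":-0.001,"wz":0,"claw":1},
  {"dx":-0.03,"dy":0.2,"dz":2.5,"wx":0,"wy":-0.001,"wz":0,"claw":1},
  {"dx":-0.03,"dy":0.2,"dz":3.3,"wx":0,"wy":-0.001,"wz":0,"claw":1},
  {"dx":-0.03,"dy":0.2,"dz":3.3,"wx":0,"wy":-0.001,"wz":0,"claw":1},
  {"dx":-0.03,"dy":0.2,"dz":3.3,"wx":0,"wy":-0.001,"wz":0,"claw":1},
], squeeze=100)

```text
clock: 27.85
eef_pos: [0.6163, 0.0485, 0.0933]
ee_rot: [[0.998, -0.068, 0.0], [-0.068, -0.998, -0.0], [0.0, -0.0, -1.0]]
contact_force: [0.2, 0.2, -0.1]
grip_width: 0.0071
```

Run:
```python
from ax import *
from station import arm
S=arm.observe();print(S['eef_pos'],S['contact_force'],S['moment'])
c=arm.calibration('wrist');im,d=arm.capture('wrist');cv2.imwrite('pics/w10.png',im[180:480,180:460])
for p,a in(((.616,.049,.0759),-.068),):print(inc(S,p,a))
```

```text
[0.61632098 0.04848832 0.09334791] [ 0.24923847  0.1920326  -0.08455068] [ 0.02012625  0.03181066 -0.049744  ]
(array([-0.04, -0.05,  1.74]), array([-0.    , -0.0003, -0.    ]))
```

View pics/w10.png

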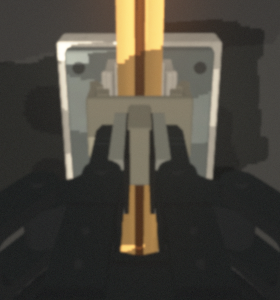

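Aligned over the holder, no contact yet. Press down in steps.

Emit:
jog_arm([
  {"dx":-0.02,"dy":0,"dz":0.4,"wx":0,"wy":0,"wz":0,"claw":1},
  {"dx":-0.02,"dy":0,"dz":0.8,"wx":0,"wy":0,"wz":0,"claw":1},
  {"dx":-0.02,"dy":0,"dz":1.1,"wx":0,"wy":0,"wz":0,"claw":1},
  {"dx":-0.02,"dy":0,"dz":1.1,"wx":0,"wy":0,"wz":0,"claw":1},
])

```text
clock: 28.4
eef_pos: [0.6162, 0.0485, 0.0823]
ee_rot: [[0.998, -0.068, 0.001], [-0.068, -0.998, -0.0], [0.001, 0.0, -1.0]]
contact_force: [0.8, -0.6, 2.6]
grip_width: 0.0073
```

Contact with the beads at TCP 82 mm, as expected.

Emit:
jog_arm([
  {"dx":0,"dy":0,"dz":0.2,"wx":0,"wy":0,"wz":0,"claw":1},
  {"dx":0,"dy":0,"dz":0.4,"wx":0,"wy":0,"wz":0,"claw":1},
  {"dx":0,"dy":0,"dz":0.6,"wx":0,"wy":0,"wz":0,"claw":1},
  {"dx":0,"dy":0,"dz":0.65,"wx":0,"wy":0,"wz":0,"claw":1},
])

```text
clock: 28.9
eef_pos: [0.6162, 0.0485, 0.0762]
ee_rot: [[0.998, -0.068, 0.001], [-0.068, -0.998, 0.0], [0.001, -0.0, -1.0]]
contact_force: [-2.3, -0.2, 10.3]
grip_width: 0.0071
```

Emit:
jog_arm([
  {"dx":0,"dy":0,"dz":0.05,"wx":0,"wy":0,"wz":0,"claw":1},
  {"dx":0,"dy":0,"dz":0.1,"wx":0,"wy":0,"wz":0,"claw":1},
  {"dx":0,"dy":0,"dz":0.1,"wx":0,"wy":0,"wz":0,"claw":1},
])

```text
clock: 29.28
eef_pos: [0.6162, 0.0485, 0.0762]
ee_rot: [[0.998, -0.068, 0.001], [-0.068, -0.998, 0.0], [0.001, -0.0, -1.0]]
contact_force: [-4.2, -0.7, 13.3]
grip_width: 0.0078
```

Emit:
jog_arm([
  {"dx":0,"dy":0,"dz":0.1,"wx":0,"wy":0,"wz":0,"claw":1},
  {"dx":0,"dy":0,"dz":0.2,"wx":0,"wy":0,"wz":0,"claw":1},
  {"dx":0,"dy":0,"dz":0.3,"wx":0,"wy":0,"wz":0,"claw":1},
  {"dx":0,"dy":0,"dz":0.3,"wx":0,"wy":0,"wz":0,"claw":1},
])

```text
clock: 29.78
eef_pos: [0.6164, 0.0486, 0.0761]
ee_rot: [[0.998, -0.068, 0.004], [-0.068, -0.998, 0.0], [0.004, -0.001, -1.0]]
contact_force: [-11.6, -0.5, 33.5]
grip_width: 0.0074
```

Emit:
jog_arm([
  {"dx":0,"dy":0,"dz":-0.3,"wx":0,"wy":0,"wz":0,"claw":1},
  {"dx":0,"dy":0,"dz":-0.4,"wx":0,"wy":0,"wz":0,"claw":1},
  {"dx":0,"dy":0,"dz":-0.4,"wx":0,"wy":0,"wz":0,"claw":0.4},
  {"dx":0,"dy":0,"dz":-0.4,"wx":0,"wy":0,"wz":0,"claw":0},
  {"dx":0,"dy":0,"dz":-0.4,"wx":0,"wy":0,"wz":0,"claw":0},
  {"dx":0,"dy":0,"dz":-0.4,"wx":0,"wy":0,"wz":0,"claw":0},
  {"dx":0,"dy":0,"dz":-1.5,"wx":0,"wy":0,"wz":0,"claw":0},
  {"dx":0,"dy":0,"dz":-3.5,"wx":0,"wy":0,"wz":0,"claw":0},
  {"dx":0,"dy":-2,"dz":-6,"wx":0,"wy":0,"wz":0,"claw":0},
  {"dx":0,"dy":-5,"dz":-8,"wx":0,"wy":0,"wz":0,"claw":0},
])

```text
clock: 31.02
eef_pos: [0.6198, 0.0983, 0.1537]
ee_rot: [[0.998, -0.069, 0.002], [-0.069, -0.998, 0.0], [0.002, -0.0, -1.0]]
contact_force: [0.6, -0.3, 0.3]
grip_width: 0.0426
```

Emit:
jog_arm([
  {"dx":0,"dy":-3,"dz":-2,"wx":0,"wy":0,"wz":0,"claw":0},
  {"dx":-1,"dy":-7,"dz":-5,"wx":0,"wy":0,"wz":0,"claw":0},
  {"dx":-3,"dy":-11,"dz":-8,"wx":0,"wy":0,"wz":0,"claw":0},
  {"dx":-5,"dy":-13,"dz":-10,"wx":0,"wy":0,"wz":0,"claw":0},
  {"dx":-5,"dy":-13,"dz":-10,"wx":0,"wy":0,"wz":0,"claw":0},
])

```text
clock: 31.65
eef_pos: [0.5779, 0.2332, 0.2545]
ee_rot: [[0.998, -0.065, 0.004], [-0.065, -0.998, 0.002], [0.003, -0.002, -1.0]]
contact_force: [0.5, 0.2, 0.4]
grip_width: 0.0428
```

Run:
```python
from ax import *
from station import arm
S=arm.observe();print(S['eef_pos'],S['contact_force'],S['clock'])
c=arm.calibration('wrist');im,d=arm.capture('wrist');np.savez('wrist11.npz',im=im,d=d,**c);cv2.imwrite('pics/w11.png',im)
im,d=arm.capture('side');np.savez('side11.npz',im=im,d=d,**arm.calibration('side'));cv2.imwrite('pics/s11.png',im)
W=cloud(load('wrist11.npz'));k=(abs(W[...,0]-.616)<.03)&(abs(W[...,1]-.0485)<.02)&(W[...,2]>.06)
q=W[k];print(len(q));print(np.histogram(q[:,2],np.arange(.06,.104,.002)))
```

```text
[0.57793838 0.23322472 0.25450555] [0.50075463 0.18869855 0.35996783] 31.65
1144
(array([ 11,  19,  49,  85,  16, 121, 446,  24,  17,  13,  20,  20,  20,
        15,  18,  23,  47, 178,   2,   0,   0]), array([0.06 , 0.062, 0.064, 0.066, 0.068, 0.07 , 0.072, 0.074, 0.076,
       0.078, 0.08 , 0.082, 0.084, 0.086, 0.088, 0.09 , 0.092, 0.094,
       0.096, 0.098, 0.1  , 0.102]))
```

View pics/w11.png

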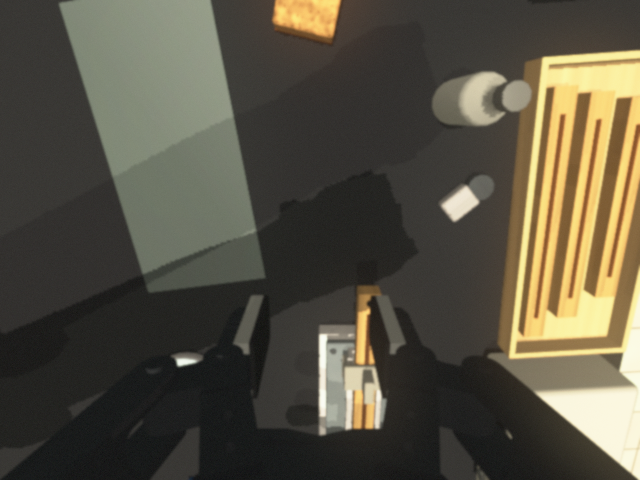

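View pics/s11.png

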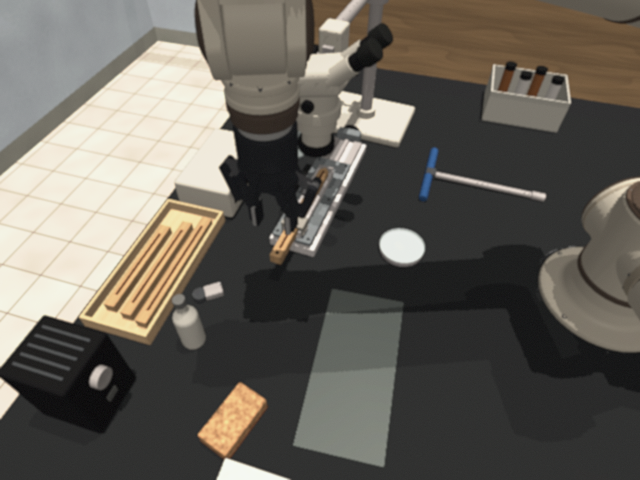

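Emit:
jog_arm([
  {"dx":-3,"dy":-2,"dz":-1,"wx":0,"wy":0,"wz":0,"claw":0},
  {"dx":-7,"dy":-5,"dz":-2,"wx":0,"wy":0,"wz":0,"claw":0},
  {"dx":-11,"dy":-8,"dz":-3,"wx":0,"wy":0,"wz":0,"claw":0},
  {"dx":-15,"dy":-10,"dz":-3,"wx":0,"wy":0,"wz":0,"claw":0},
  {"dx":-15,"dy":-10,"dz":-3,"wx":0,"wy":0,"wz":0,"claw":0},
])

```text
clock: 32.38
eef_pos: [0.4342, 0.3419, 0.2813]
ee_rot: [[0.998, -0.066, -0.001], [-0.066, -0.998, -0.0], [-0.001, 0.0, -1.0]]
contact_force: [0.6, -0.5, -0.0]
grip_width: 0.0427
```

Run:
```python
from ax import *
from station import arm
for n in('side','top'):
    im,d=arm.capture(n);np.savez(n+'12.npz',im=im,d=d,**arm.calibration(n))
    W=cloud(load(n+'12.npz'))
    c=np.array([.6160,.0487]);D=W[...,:2]-c;th=-.068
    X=D[...,0]*np.cos(th)+D[...,1]*np.sin(th);Y=-D[...,0]*np.sin(th)+D[...,1]*np.cos(th)
    for nm,k in(('plateL',(abs(X+14)<99)&(abs(X+.0135)<.006)&(abs(Y)<.011)),('plateR',(abs(X-.0135)<.006)&(abs(Y)<.011)),('rib',(abs(X)<.003)&(abs(Y)<.01)),('mountend',(abs(X)<.008)&(abs(Y-.065)<.02))):
        z=W[...,2][k&(W[...,2]>.03)];print(n,nm,len(z),np.round(np.median(z),4) if len(z) else '')
z=load('top12.npz');im=z['im'];cv2.imwrite('pics/t12.png',cv2.resize(im[180:250,285:445],None,fx=5,fy=5,interpolation=cv2.INTER_CUBIC))
z=load('side12.npz');im=z['im'];cv2.imwrite('pics/s12.png',cv2.resize(im[130:280,240:400],None,fx=4,fy=4,interpolation=cv2.INTER_CUBIC))
S=arm.observe();print(S['eef_pos'],S['clock'])
```

```text
side plateL 50 0.0721
side plateR 25 0.0722
side rib 32 0.0935
side mountend 130 0.0659
top plateL 42 0.0731
top plateR 37 0.0731
top rib 20 0.0947
top mountend 100 0.066
[0.43597327 0.34086474 0.28100137] 32.475
```

View pics/t12.png

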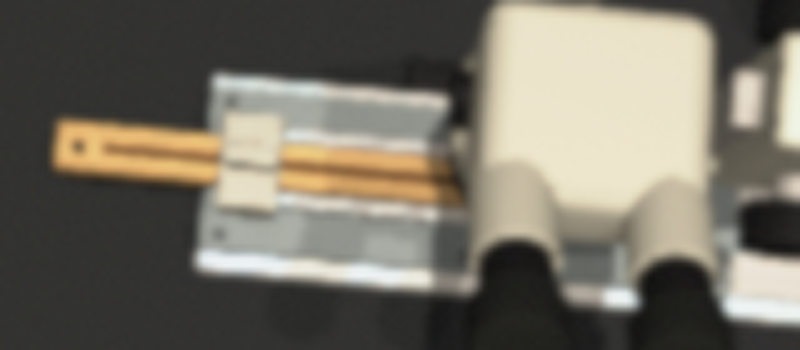

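View pics/s12.png

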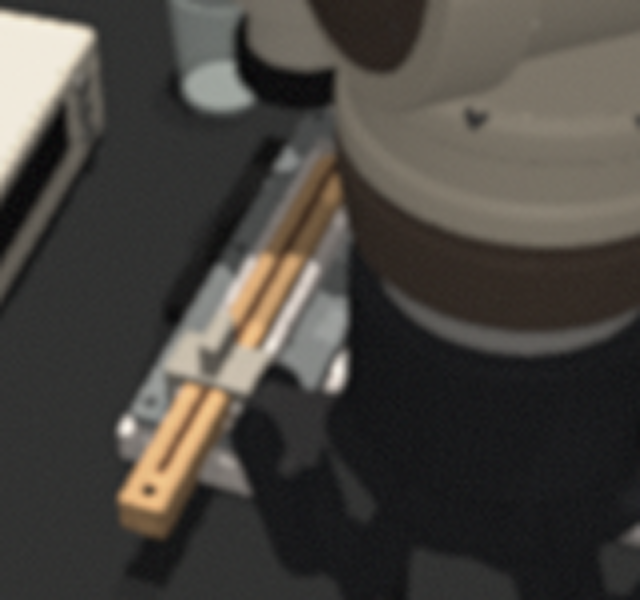

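```bash
python3 -c "
from station import arm
print(arm.hand_in())"
```

```text
the job is handed in; nothing more can be done
None
```

I took the mount out, turned it end for end by way of the mat, and laid it back in the holder with its pointed end at the stop. The clip is pressed home over the holder, about 185 mm from the stop. I handed the job in at about 32.5 s, with the gripper open and clear; `hand_in` gave no verdict.

What the last checks showed:
- **Mount:** its top measured 66 mm up, which is fully seated. Its square end is now within about 1 mm of where the point's tip was at the start, so I put the gap to the stop at 0 to 1 mm. I judged that gap from the outer end and one side view. It also assumes the square end touched the stop at the start.
- **Clip:** under a 33 N press it stopped with its centre at about 71 mm, and it did not lift when I let go. Both halves of its plate read the same height. The side camera gave 72.1 mm and the top camera 73.1 mm, against about 72.3 mm expected. That 1 mm difference is within camera error.
- **Snap-in not seen directly:** I did not see the hooks under the rims. I took the snap from the clip's height, the firm stop and the clip staying down.
- **Everything else:** I noticed no contact with the microscope. The other things on the bench looked unmoved in the pictures, but I did not re-measure their positions.

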